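Key the sample spindle into the rotation drive

ROBOT

A 6-joint arm with a two-finger parallel gripper is mounted at the origin on a cart in front of the work surface, level with it; the furniture and walls round the work are solid. World frame = base frame: x ahead of the robot, y to its left, z up, the work surface at z = 0. Lengths are in m, angles in degrees, forces in N, time in s.
With the tool pointing down it reaches from about 0.25 to 0.8 m from the base axis. Payload 3.9 kg.
Tool frame: the origin (TCP) lies midway between the tips of the shut fingers; the grasp point (between the pads) lies 19 mm behind it (env.grasp_offset is the distance from the TCP to the grasp point, in m); y points along the fingers, x is the direction in which the jaws open and shut, and the axes are right-handed (so a half turn about y gives the same grasp; the last joint's range is limited). The gripper opens to 85 mm and grips with 20 to 120 N. Pads are 22 mm wide; open, the fingers measure 114 mm over their backs; the gripper's body (76 mm by 85 mm) begins 54 mm behind the grasp point. The pads swing forward as they close: fully open they stand 13 mm farther back than shut.
Start: joints at [72.193, 14.897, -7.913, 67.191, 0, 90], TCP at [0.161, 0.5, 0.231] pointing down, gripper open.
Joint ranges: [-159.42, 159.42], [-47.68, 98.78], [-73.54, 78.23], [-108.79, 121.32], [-90, 84.71], [-180, 180]. Speed limits (degrees/s): [147.25, 147.25, 180, 180, 180, 180].

INTERFACE

Orientations are given as a 3x3 rotation matrix whose columns are the frame's x, y, z axes.
In Python, from station import sense, eyes, ticket, env gives the robot as it stands.
- The arm moves only by the tool step_arm, never from a script. Its argument "targets" is text: rows parted by semicolons, each of 7 numbers parted by spaces: the shift along the tool's x, y, z in m, then the turn, a rotation vector about the tool's x, y, z in rad, then the opening, from 0 (shut) to 1 (fully open). A call has exactly 8 rows; each row is the pose to reach, as a shift and turn from the pose measured when the call began, along the tool's axes at that moment; what a row does not reach only later rows make up. A row lasts 1/12 s, in which the tool goes at most 41.7 mm and 7.16 degrees, less where a joint would pass 70% of its speed; a pose out of reach is approached as far as the arm can. A call with a gripper value outside its range is refused whole. The fingers move at their own pace and stop on an object; "squeeze" is the grip in N (left out, the last holds). Time passes only in rows, so rows that repeat a pose let the fingers close, or fill a call up. It gives the time, the measured TCP pose, the force and the opening at its end, in the units of the state.
- sense(): the state, without advancing time (a new reading comes with each control period).
- eyes.capture(name): name is "scene" or "top" or "wrist"; returns the picture (400x640x3 uint8, red, green, blue); there is no depth.
- eyes.calibration(name): a dict with "camera_matrix" (3x3 intrinsics, pixels), "R" (3x3) and "t" (3): a world point X has camera coordinates R X + t. Camera axes: x right, y down, z forward; pixel columns grow to the right and rows downward; lengths in m; the calibration is good to about 2 mm. A picture is of the moment at which its call begins: read the wrist's pose just before it. calibration takes no time and is no camera call; for the wrist camera it gives the pose at the moment of the call.
- ticket.job_done(): hands the job in, once; it reports no verdict.
The state is a dict: "time": time; "joint_positions": joint angles; "qd": joint speeds; "joint_torque": joint torques, N m; "ee_pos": TCP position; "eef_rot": TCP orientation; "force": force on the tool from outside, world axes, zero at the start; "wrist_torque": the same for the moment, N m; "finger_gap": finger opening in m.
Only numpy, scipy, OpenCV 4.12 (cv2) and the standard library are available. Lean on these libraries where they do the work, as an engineer would, in place of code of your own. Each camera call takes 0.05 s, during which the arm holds its last target.

TASK

Mount the sample spindle in the rotation drive: turn it until its key matches the keyway of the hub, which sits a little back inside the drive's front opening and may stand somewhat to either side of straight up, and push the spindle in, nose first, until its collar is fully home against the front of the drive. Then swing the drive's hinged keeper right down behind the collar, so that the spindle cannot come out, and let go. The key points down at first, too far round for one turn of the wrist, so expect to put the spindle down and take it again on the way. Do not disturb the other things on the bench.

Things in the scene. Friction and masses are not known exactly. Their poses are not given: they have to be found in the camera images.
- spindle: Loose metal spindle, 196 mm long, 0.28 to 0.56 kg, at first level in its rest, nose away from the robot. Origin on its axis at the collar's front face; x along the axis to the nose tip, z out through the key. Along x, mm: nose of diameter 22 to 76 (last 7 tapered); pilot boss of diameter 34 from 0 to 9; collar of diameter 44 from -8 to 0; barrel of diameter 26 from -114 to -8; sample plate of diameter 40 from -120 to -114.
- spindle_grip (a point): Point on the spindle's axis in the middle of the plain barrel, 62 mm behind the collar's front face, clear of the rest's supports: the place to grip.
- spindle_key (a point): Middle of the key's top. The key sits on the nose 24 to 52 mm ahead of the collar's front face, is 8 mm wide, and its top is 16 mm from the axis. In the rest it starts about 128 degrees round from straight up, down on the left side seen from the robot. Friction keeps the spindle at whatever angle it is put down in the rest.
- spindle_rest: Fixed stand: base bar 152 x 64 x 12 mm with two V supports, 12 mm thick, up to 84 mm high, at x = +61 (under the nose, ahead of the boss) and x = -57 mm (under the barrel's end). Origin on the bench under its middle, x along the spindle, z up. The spindle's axis lies 80 mm above the bench, its origin at x = +45 mm; below the barrel it is free down to the bar.
- rotation_drive: Fixed grey gearbox 100 mm wide, 74 deep, 135 high, on a base plate, motor low at its right. Origin on the bench under the middle of its front face; x points into the drive along the hub axis, y to the left, z up. Hub axis 90 mm above the bench. Spindle home: spindle origin at x 0, y 0, z 90 mm. Within 20 mm in front of the face stand the keeper's bracket (left) and a small lug (right).
- hub_mouth (a point): Centre of the round opening, 36 mm diameter and 10 mm deep, in the drive's front face, on the hub axis (axes as the drive's).
- hub_face (a point): Centre of the hub's front face, 11 mm behind the drive's. Bore 24 mm, 53 mm long, open at the back, with a keyway 11 mm wide reaching 18 mm from the axis. The hub is locked by its worm and cannot be turned; its keyway stands at an untold angle within 25 degrees either side of straight up. Key and keyway must agree to about 6 degrees, else the key stops on this face, 41 mm short of home.
- keeper_hinge (a point): The keeper's hinge axis, 13.5 mm in front of the front face, 38 mm left of and 20 mm above the hub axis; the hinge axis is parallel to the hub axis. When shut, the keeper's upper edge is level, 119 mm above the bench.
- keeper_tip (a point): The thumb tab at the keeper's end, 77 mm from the hinge axis, 17.5 mm in front of the front face.
- keeper (a joint): Keeper angle, rad. Dark steel bar 6 mm thick (10.5 to 16.5 mm in front of the face), 14 wide, 82 long, with two short legs that straddle the barrel. 0 = shut: level, pointing right, legs behind the collar; it swings up and over to the left as the angle grows (1.57 upright, 2.25 at most). The stiff hinge (0.06 N m) stays where it is left. It shuts fully only when the spindle is home.
- hex_key_6: L-shaped hex key lying on the bench, 93 x 35 x 7 mm; not to be disturbed
- caliper: sliding calliper lying on the bench, 198 x 66 x 11 mm; not to be disturbed
- lens_tissue: tissue booklet lying on the bench, 100 x 62 x 9 mm; not to be disturbed
- ball_driver_red: screwdriver lying on the bench, 184 x 26 mm; not to be disturbed
- brass_weight: brass weight with a knob, 29 mm across, 47 mm high; not to be disturbed
- memory_stick: memory stick lying on the bench, 74 x 18 x 9 mm; not to be disturbed
- marker: marker pen lying on the bench, 135 x 17 mm; not to be disturbed

How it is judged (in metres and radians):
On the way:
1. the spindle is keyed into the hub with its collar home against the front of the drive, the keeper still open (x of spindle in the frame of rotation_drive between -0.004 and 0.003 m and y of spindle in the frame of rotation_drive between -0.004 and 0.004 m and z of spindle in the frame of rotation_drive between 0.085 and 0.095 m and angle between the x axis of spindle and the x axis of rotation_drive, either way round below 0.08 rad and value of joint keeper above 0.5 rad), for 0.2 s.
At the end, for the whole second after the job is handed in: The spindle sits in the hub with the collar front within 4 mm of the drive's front face, its axis within 4 mm (5 mm in height) and 0.08 rad of the hub axis, at rest; the keeper is shut behind the collar (angle below 0.08 rad); no bystander has been moved by more than 30 mm (x of spindle in the frame of rotation_drive between -0.004 and 0.003 m and y of spindle in the frame of rotation_drive between -0.004 and 0.004 m and z of spindle in the frame of rotation_drive between 0.085 and 0.095 m and angle between the x axis of spindle and the x axis of rotation_drive, either way round below 0.08 rad and value of joint keeper below 0.08 rad and linear speed of spindle below 0.01 m/s); the robot touches nothing.
It fails at once if a bystander was moved by more than 30 mm: the hex key 6, caliper, lens tissue, ball driver red, brass weight, memory stick, marker (distance of any of hex_key_6, caliper, lens_tissue, ball_driver_red, brass_weight, memory_stick, marker from where it was at the start of the episode above 0.03 m).
It also fails if it takes over 64 s, if anything falls off the work surface, if the arm or the gripper's body presses on something with over 40 N, if the wrist force passes 120 N, or if a joint passes its speed limit or range.

## Working session

There is one attempt and no reset: what is moved stays moved. The work goes in short steps, Python scripts to look and compute and a tool call to move; the robot and the scene stay as the last step left them, time stands still between calls to the robot, and variables do not carry over. Pictures are saved under pics/ and viewed, and the job is handed in when it is done.

Besides the shell and the picture viewer there is one more tool, called after "Emit:" by a JSON object that holds its "fn" and its "kwargs", one argument or row to a line. step_arm: Moves the arm, as the interface text tells. Its arguments: {"type":"object","properties":{"targets":{"type":"string"},"squeeze":{"type":"number"}},"required":["targets"]}

```bash
ls; mkdir -p pics; python3 - <<'E'
from station import sense, eyes, ticket, env
import cv2
s=sense();print(s)
print(env.grasp_offset)
for n in ["scene","top","wrist"]:
    c=eyes.calibration(n);print(n,c)
    cv2.imwrite(f"pics/{n}0.png",eyes.capture(n)[:,:,::-1])
E
```

```text
pics
{'time': 0.0, 'joint_positions': array([ 7.21940712e+01,  1.49358984e+01, -7.98619848e+00,  6.71918109e+01,
        8.55189415e-04,  8.99996547e+01]), 'qd': array([ 0.03078214, -0.0441607 , -0.01712864, -0.02866456,  0.0508968 ,
        0.02048607]), 'joint_torque': array([-1.39759984e-03, -4.05679750e+01,  2.53923655e+01,  1.87783845e-02,
        2.51684958e-05, -7.10692689e-06]), 'ee_pos': array([0.160324  , 0.49918897, 0.23046051]), 'eef_rot': array([[ 3.05787486e-01, -6.22148744e-04, -9.52099589e-01],
       [ 9.52097716e-01, -1.88826752e-03,  3.05788118e-01],
       [-1.98806442e-03, -9.99998024e-01,  1.49378222e-05]]), 'force': array([0.84267029, 0.62136393, 1.03512428]), 'wrist_torque': array([0.0057185 , 0.00528962, 0.04671477]), 'finger_gap': 0.0851077084082466}
0.0187
scene {'camera_matrix': array([[520.49886171,   0.        , 321.30160804],
       [  0.        , 520.49886171, 204.54852322],
       [  0.        ,   0.        ,   1.        ]]), 'R': array([[ 0.77468333,  0.63219172, -0.01411974],
       [ 0.52899798, -0.66014077, -0.5332685 ],
       [-0.34644895,  0.4056449 , -0.8458282 ]]), 't': array([-0.50322959, -0.156443  ,  1.5087892 ])}
top {'camera_matrix': array([[367.62777647,   0.        , 317.26967911],
       [  0.        , 367.62777647, 201.42070347],
       [  0.        ,   0.        ,   1.        ]]), 'R': array([[-0.0305018 , -0.99953234,  0.0021774 ],
       [-0.97665818,  0.02934023, -0.21278616],
       [ 0.21262276, -0.00861694, -0.97709637]]), 't': array([0.11165735, 0.54458907, 0.91344007])}
wrist {'camera_matrix': array([[295.47858906,   0.        , 325.10976542],
       [  0.        , 295.47858906, 200.74799652],
       [  0.        ,   0.        ,   1.        ]]), 'R': array([[ 0.30478164,  0.95242031, -0.00192433],
       [ 0.90055605, -0.28752586,  0.32607925],
       [ 0.31001121, -0.10111594, -0.94534048]]), 't': array([-0.52437118, -0.04411069,  0.38097397])}
```

View pics/scene0.png

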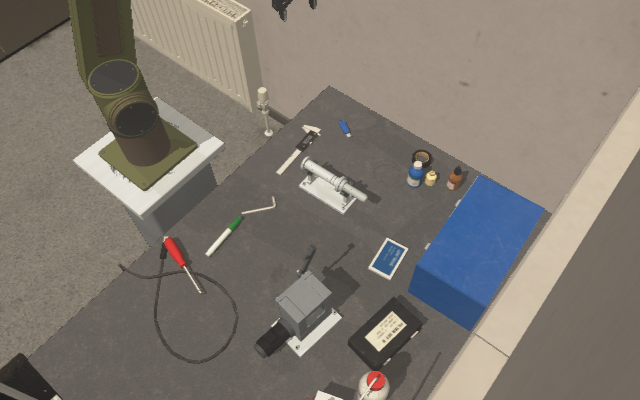

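View pics/top0.png

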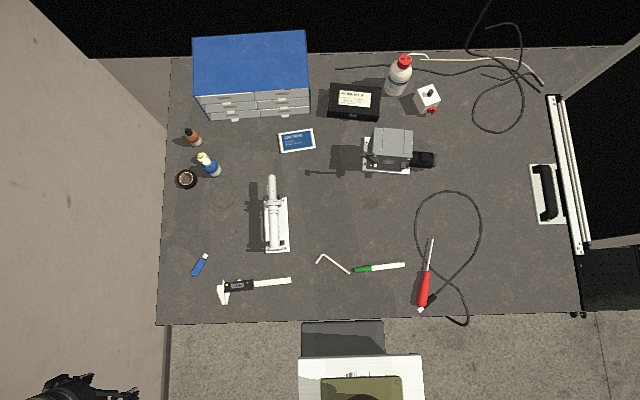

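View pics/wrist0.png

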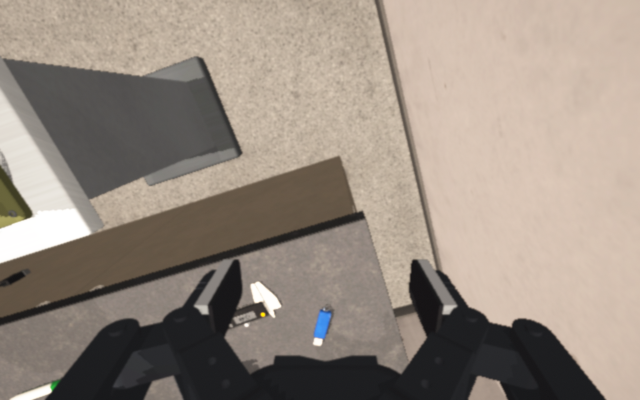

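```bash
cat > h.py <<'E'
from station import sense, eyes, ticket, env
import numpy as np, cv2
def cal(n):
    c=eyes.calibration(n); return c["camera_matrix"],np.array(c["R"]),np.array(c["t"])
def ray(c,uv):
    K,R,t=c; d=R.T@np.linalg.solve(K,np.array([uv[0],uv[1],1.])); return -R.T@t,d/np.linalg.norm(d)
def onz(c,uv,z):
    o,d=ray(c,uv); return o+d*(z-o[2])/d[2]
def tri(l):
    A=np.zeros((3,3));b=np.zeros(3);rs=[ray(c,u) for c,u in l]
    for o,d in rs:
        P=np.eye(3)-np.outer(d,d);A+=P;b+=P@o
    x=np.linalg.solve(A,b); return x,[np.linalg.norm((np.eye(3)-np.outer(d,d))@(x-o)) for o,d in rs]
def proj(c,X):
    K,R,t=c;p=K@(R@np.asarray(X)+t);return p[:2]/p[2]
def crop(n,im,x0,y0,x1,y1,k,out):
    cv2.imwrite(out,cv2.resize(im[y0:y1,x0:x1,::-1],None,fx=k,fy=k,interpolation=cv2.INTER_CUBIC))
E
python3 - <<'E'
from h import *
print([a for a in dir(env) if not a.startswith('__')])
s=cv2.imread('pics/scene0.png')[:,:,::-1];t=cv2.imread('pics/top0.png')[:,:,::-1]
crop('',s,280,140,380,220,8,'pics/s_sp.png')
crop('',s,240,220,360,360,4,'pics/s_dr.png')
crop('',t,240,160,310,260,6,'pics/t_sp.png')
crop('',t,290,110,450,190,5,'pics/t_dr.png')
c=cal('top')
for uv in [(272,178),(277,245),(390,170)]: print(uv,onz(c,uv,.08))
E
```

```text
['Unreachable', 'grasp_offset']
(272, 178) [0.60935886 0.21192912 0.08      ]
(277, 245) [0.43381871 0.20010299 0.08      ]
(390, 170) [ 0.62195083 -0.09876341  0.08      ]
```

View pics/s_sp.png

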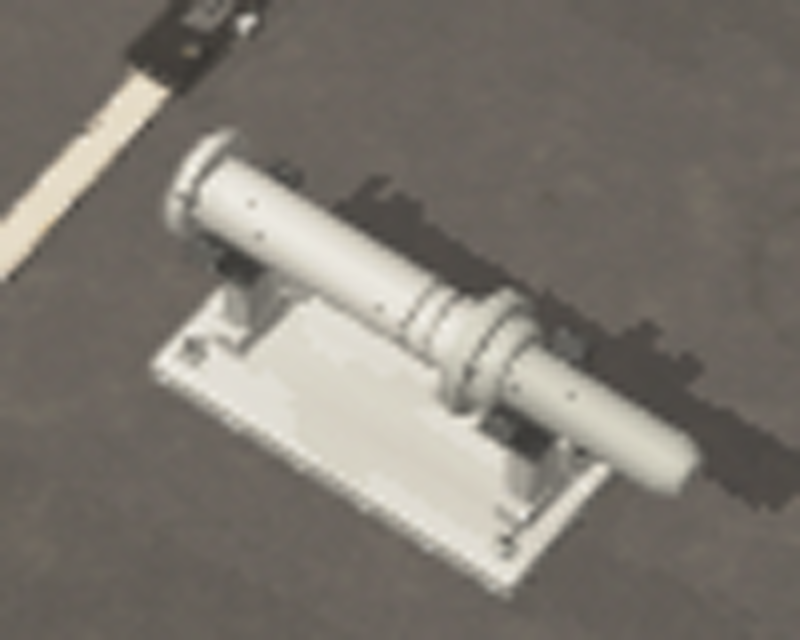

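View pics/s_dr.png

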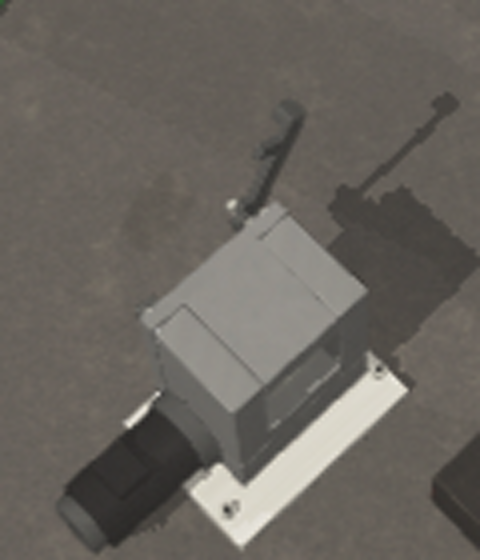

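View pics/t_sp.png

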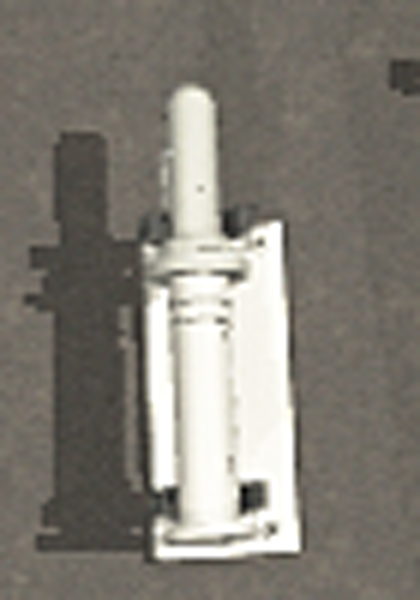

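View pics/t_dr.png

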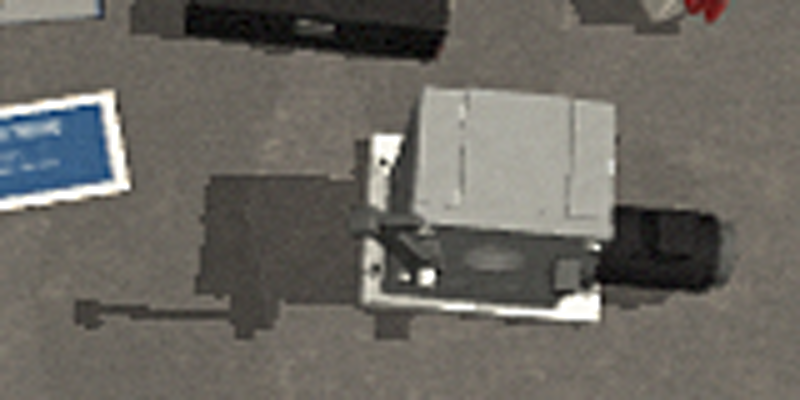

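```bash
cat >> h.py <<'E'
from scipy.spatial.transform import Rotation as Rn
def delta(p,R,s=None):
    s=s or sense(); R0=np.array(s['eef_rot']);p0=np.array(s['ee_pos'])
    d=R0.T@(np.array(p)-p0); w=Rn.from_matrix(R0.T@R).as_rotvec()
    print('delta',np.round(d,4),np.round(w,4),'deg',np.degrees(np.linalg.norm(w)).round(1)); return d,w
def toolR(yaw=90,lean=0,pitch=0):
    """base: x=+Y,y=-Z,z=-X. lean: rotation about world X (deg, + = tool body leans to the right(-y)); pitch: + tips swing forward; yaw about z"""
    B=np.array([[0,0,-1.],[1,0,0],[0,-1,0]])
    return (Rn.from_euler('z',yaw-90,degrees=True)*Rn.from_euler('x',lean,degrees=True)*Rn.from_euler('y',-pitch,degrees=True)).as_matrix()@B
E
python3 - <<'E'
from h import *
K,R,t=cal('wrist');s=sense();R0=s['eef_rot']
print('cam in tool',R0.T@(-R.T@t-s['ee_pos']), 'fwd', R0.T@R[2])
print(toolR())
print(toolR(pitch=50)[:,1], toolR(lean=30)[:,1])
delta([.42,.21,.28],toolR())
c=cal('top')
for uv in [(217,290),(292,280),(195,275),(208,255),(319,258),(350,272),(355,270),(404,265),(430,240),(420,310),(280,140),(315,132)]: print(uv,onz(c,uv,.005).round(3))
E
```

```text
cam in tool [ 0.00034842 -0.14296414  0.08310387] fwd [ 1.38740032e-04  9.45351880e-01 -3.26051842e-01]
[[ 0.  0. -1.]
 [ 1.  0.  0.]
 [ 0. -1.  0.]]
[ 0.76604444  0.         -0.64278761] [ 0.         0.5       -0.8660254]
delta [-0.1962 -0.049  -0.3356] [-2.000e-04 -3.108e-01 -1.400e-03] deg 17.8
(217, 290) [0.327 0.368 0.005]
(292, 280) [0.347 0.169 0.005]
(195, 275) [0.368 0.428 0.005]
(208, 255) [0.42  0.395 0.005]
(319, 258) [0.403 0.095 0.005]
(350, 272) [0.363 0.013 0.005]
(355, 270) [ 0.368 -0.001  0.005]
(404, 265) [ 0.377 -0.133  0.005]
(430, 240) [ 0.442 -0.21   0.005]
(420, 310) [ 0.26  -0.166  0.005]
(280, 140) [0.745 0.197 0.005]
(315, 132) [0.766 0.095 0.005]
```

Emit:
{"fn": "step_arm", "kwargs": {
  "targets": "-0.1 -0.025 -0.17 0 -0.155 0 1;-0.196 -0.0 -0.36 0 -0.311 0 1;-0.196 -0.0 -0.36 0 -0.311 0 1;-0.196 -0.0 -0.36 0 -0.311 0 1;-0.196 -0.0 -0.36 0 -0.311 0 1;-0.196 -0.0 -0.36 0 -0.311 0 1;-0.196 -0.0 -0.36 0 -0.311 0 1;-0.196 -0.0 -0.36 0 -0.311 0 1"
}}

```text
time: 0.82
ee_pos: [0.3863, 0.2612, 0.232]
eef_rot: [[-0.0, -0.001, -1.0], [1.0, -0.001, -0.0], [-0.001, -1.0, 0.001]]
force: [0.6, 0.7, 0.7]
finger_gap: 0.0855
```

```bash
python3 - <<'E'
from h import *
s=sense();print(s['joint_positions'].round(1),s['ee_pos'].round(4),s['time'])
delta([.44,.20,.22],toolR())
E
```

```text
[ 34.1   9.2 -15.3  65.6  -0.1  34.1] [0.3863 0.2612 0.232 ] 0.8167
delta [-0.0612  0.0121 -0.0537] [-0.0006  0.0004 -0.0015] deg 0.1
```

Emit:
{"fn": "step_arm", "kwargs": {
  "targets": "-0.042 0.012 -0.037 0 0 0 1;-0.061 0.012 -0.054 0 0 0 1;-0.061 0.012 -0.054 0 0 0 1;-0.061 0.012 -0.054 0 0 0 1;-0.061 0.012 -0.054 0 0 0 1;-0.061 0.012 -0.054 0 0 0 1;-0.061 0.012 -0.054 0 0 0 1;-0.061 0.012 -0.054 0 0 0 1"
}}

```text
time: 1.48
ee_pos: [0.4395, 0.2014, 0.2203]
eef_rot: [[-0.003, -0.0, -1.0], [1.0, -0.001, -0.003], [-0.001, -1.0, 0.0]]
force: [0.6, -0.1, -0.2]
finger_gap: 0.0856
```

```bash
cat > look.py <<'E'
from h import *
import sys,pickle
n=sys.argv[1]
c=cal('wrist');im=eyes.capture('wrist')
pickle.dump((c,im,sense()),open(f'pics/{n}.pkl','wb'))
cv2.imwrite(f'pics/{n}.png',im[:,:,::-1])
print(sense()['ee_pos'],sense()['time'])
E
python3 look.py w1
```

```text
[0.43963628 0.20129572 0.2202885 ] 1.5333
```

View pics/w1.png

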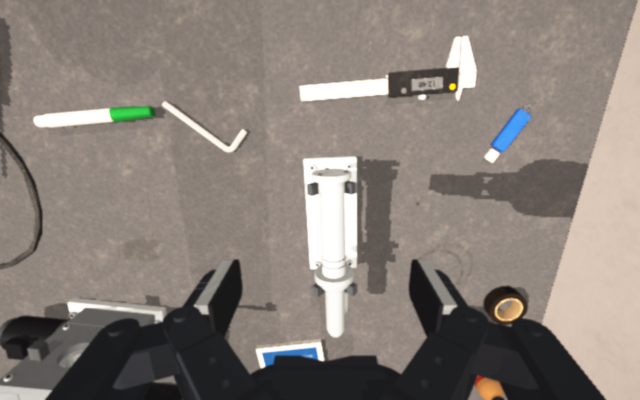

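```bash
cat > seg.py <<'E'
from h import *
import pickle
c,im,s=pickle.load(open('pics/w1.pkl','rb'))
crop('',im,290,150,380,350,4,'pics/w1c.png')
for uv in [(331,200),(333,235),(334,255),(333,282),(335,320),(336,336),(331,172)]: print(uv,onz(c,uv,.08).round(4))
E
python3 seg.py
```

```text
(331, 200) [0.4533 0.2073 0.08  ]
(333, 235) [0.4923 0.2099 0.08  ]
(334, 255) [0.5162 0.2113 0.08  ]
(333, 282) [0.5503 0.2106 0.08  ]
(335, 320) [0.6026 0.2136 0.08  ]
(336, 336) [0.6262 0.2152 0.08  ]
(331, 172) [0.4242 0.207  0.08  ]
```

View pics/w1c.png

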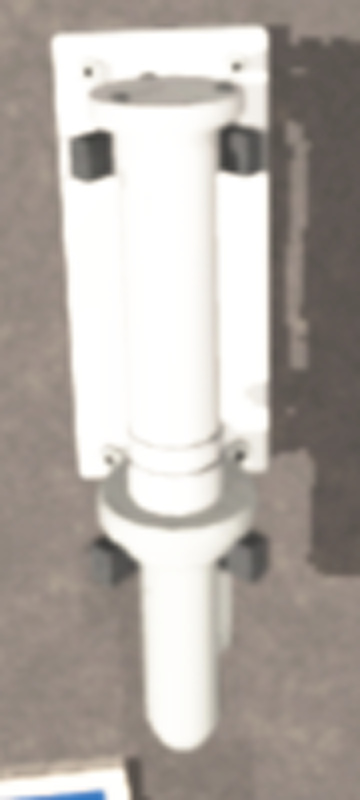

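```bash
python3 - <<'E'
from h import *
R=toolR(92.4,-40); g=np.array([.482,.209,.08])
p=g+R[:,1]*(.0187-.11); print(p,R)
delta(p,R)
E
```

```text
[0.47954246 0.26763503 0.14993986] [[-3.20786118e-02  2.69171514e-02 -9.99122830e-01]
 [ 7.65372492e-01 -6.42223776e-01 -4.18756537e-02]
 [-6.42787610e-01 -7.66044443e-01 -1.73472348e-18]]
delta [ 0.0663  0.0703 -0.0401] [-0.014  -0.0374  0.6968] deg 40.0
```

Emit:
{"fn": "step_arm", "kwargs": {
  "targets": "0.03 0.02 -0.02 0 -0.01 0.12 1;0.05 0.04 -0.03 -0.005 -0.02 0.24 1;0.066 0.06 -0.04 -0.008 -0.03 0.36 1;0.066 0.07 -0.04 -0.01 -0.037 0.48 1;0.066 0.07 -0.04 -0.014 -0.037 0.6 1;0.066 0.07 -0.04 -0.014 -0.037 0.697 1;0.066 0.07 -0.04 -0.014 -0.037 0.697 1;0.066 0.07 -0.04 -0.014 -0.037 0.697 1"
}}

```text
time: 2.2
ee_pos: [0.4786, 0.269, 0.148]
eef_rot: [[-0.036, 0.027, -0.999], [0.764, -0.643, -0.045], [-0.644, -0.765, 0.003]]
force: [0.8, -1.0, 0.7]
finger_gap: 0.0854
```

```bash
python3 look.py w2;python3 -c "
from h import *
print(sense()['joint_positions'].round(1))"
```

```text
[0.47917322 0.26815832 0.14966403] 2.25
[ 45.2  40.3   8.7  88.1 -28.1  50.3]
```

View pics/w2.png

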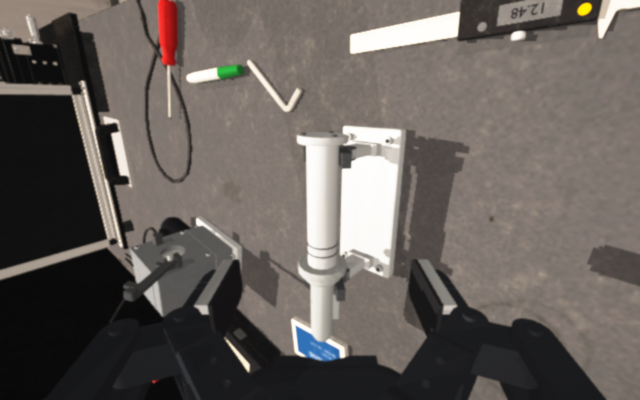

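```bash
python3 - <<'E'
from h import *
import pickle
c,im,s=pickle.load(open('pics/w2.pkl','rb'))
crop('',im,280,120,420,350,3.4,'pics/w2c.png')
for n,x0,x1,rows in [('w1',305,375,(190,205,220,235,250,300,310,320)),('w2',295,350,(160,175,190,205,220,235,290,300,310,318))]:
    c,im,s=pickle.load(open(f'pics/{n}.pkl','rb'));g=cv2.cvtColor(im,cv2.COLOR_RGB2GRAY).astype(int)
    for r in rows: print(n,r,list(g[r,x0:x1]))
E
```

```text
w1 190 [np.int64(240), np.int64(248), np.int64(206), np.int64(137), np.int64(124), np.int64(124), np.int64(116), np.int64(102), np.int64(88), np.int64(82), np.int64(80), np.int64(78), np.int64(99), np.int64(169), np.int64(234), np.int64(250), np.int64(254), np.int64(254), np.int64(255), np.int64(255), np.int64(255), np.int64(255), np.int64(255), np.int64(255), np.int64(255), np.int64(255), np.int64(255), np.int64(255), np.int64(255), np.int64(255), np.int64(255), np.int64(254), np.int64(253), np.int64(252), np.int64(249), np.int64(244), np.int64(236), np.int64(223), np.int64(197), np.int64(150), np.int64(89), np.int64(65), np.int64(66), np.int64(74), np.int64(97), np.int64(118), np.int64(112), np.int64(93), np.int64(86), np.int64(91), np.int64(111), np.int64(119), np.int64(102), np.int64(92), np.int64(90), np.int64(89), np.int64(94), np.int64(109), np.int64(128), np.int64(137), np.int64(136), np.int64(121), np.int64(98), np.int64(90), np.int64(89), np.int64(89), np.int64(91), np.int64(91), np.int64(91), np.int64(91)]
w1 205 [np.int64(180), np.int64(246), np.int64(255), np.int64(255),
[... 14885 characters left out ...]
nt64(124), np.int64(124), np.int64(124), np.int64(124), np.int64(125), np.int64(125), np.int64(135), np.int64(175), np.int64(223), np.int64(240), np.int64(242), np.int64(241), np.int64(239), np.int64(235), np.int64(232), np.int64(228), np.int64(224), np.int64(214), np.int64(202), np.int64(189), np.int64(178), np.int64(170), np.int64(164), np.int64(157), np.int64(151), np.int64(144), np.int64(138), np.int64(131), np.int64(127), np.int64(135), np.int64(148), np.int64(155), np.int64(158), np.int64(159), np.int64(154), np.int64(140), np.int64(122), np.int64(117), np.int64(116), np.int64(115), np.int64(117), np.int64(118), np.int64(118), np.int64(117), np.int64(116), np.int64(115), np.int64(114)]
```

View pics/w2c.png

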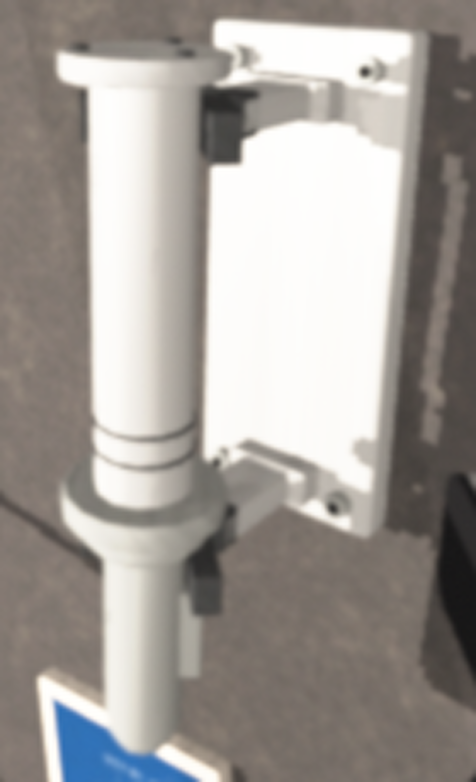

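```bash
python3 - <<'E'
from h import *
import pickle
c1=pickle.load(open('pics/w1.pkl','rb'))[0];c2=pickle.load(open('pics/w2.pkl','rb'))[0]
def plane(c,a,b):
    o,d1=ray(c,a);_,d2=ray(c,b);n=np.cross(d1,d2);n/=np.linalg.norm(n);return n,n@o,o
n1,k1,o1=plane(c1,(331.2,190),(335.1,320))
for off in (-1,0,1):
  n2,k2,o2=plane(c2,(323.1+off,190),(323.4+off,235))
  d=np.cross(n1,n2);d/=np.linalg.norm(d);d*=np.sign(d[0])
  for x in (.44,.484,.545,.6):
    p=np.linalg.solve(np.array([n1,n2,[1,0,0]]),[k1,k2,x]);print(off,p.round(4),d.round(3))
# left edge tangent distance at w2
n,k,o=plane(c2,(305.9,175),(307.3,235)); 
for z in (.078,.08,.082):
  for x in (.44,.484,.52):
    # axis point at plane1, z
    p=np.linalg.solve(np.array([n1,[1,0,0],[0,0,1]]),[k1,x,z]);print(z,p.round(4),'dist',(n@p-k).round(4))
# plate rear, collar, nose tip
for nme,c,l in [('w1',c1,[(332,173),(336,338)])]:
  for u in l: print(u,onz(c,u,.08))
print(tri([(c1,(332.2,173.2)),(c2,(280+138/3.4,120+48/3.4))]))
print(tri([(c1,(290+178/4,150+497/4)),(c2,(280+145/3.4,120+500/3.4))]))
E
```

```text
-1 [0.44   0.2073 0.0813] [ 0.999  0.04  -0.014]
-1 [0.484  0.2091 0.0807] [ 0.999  0.04  -0.014]
-1 [0.545  0.2115 0.0798] [ 0.999  0.04  -0.014]
-1 [0.6    0.2137 0.0791] [ 0.999  0.04  -0.014]
0 [0.44   0.2073 0.0801] [ 0.999  0.04  -0.016]
0 [0.484  0.2091 0.0794] [ 0.999  0.04  -0.016]
0 [0.545  0.2115 0.0785] [ 0.999  0.04  -0.016]
0 [0.6    0.2137 0.0776] [ 0.999  0.04  -0.016]
1 [0.44   0.2073 0.0789] [ 0.999  0.04  -0.018]
1 [0.484  0.2091 0.0781] [ 0.999  0.04  -0.018]
1 [0.545  0.2115 0.0771] [ 0.999  0.04  -0.018]
1 [0.6    0.2137 0.0761] [ 0.999  0.04  -0.018]
0.078 [0.44   0.2073 0.078 ] dist -0.0153
0.078 [0.484  0.2091 0.078 ] dist -0.0149
0.078 [0.52   0.2105 0.078 ] dist -0.0147
0.08 [0.44   0.2073 0.08  ] dist -0.0139
0.08 [0.484  0.2091 0.08  ] dist -0.0135
0.08 [0.52   0.2105 0.08  ] dist -0.0133
0.082 [0.44   0.2073 0.082 ] dist -0.0125
0.082 [0.484 0.209 0.082] dist -0.0121
0.082 [0.52   0.2105 0.082 ] dist -0.0119
(332, 173) [0.42524098 0.20802743 0.08      ]
(336, 338) [0.62923385 0.21523223 0.08      ]
(array([0.42392365, 0.20813561, 0.08469652]), [np.float64(0.0003657598988118399), np.float64(0.000365759898811779)])
(array([0.54072981, 0.2122805 , 0.08068971]), [np.float64(0.0007929246526406744), np.float64(0.000792924652640767)])
```

```bash
cat >> h.py <<'E'
def gpose(g,yaw,lean,back=0,pitch=0):
    R=toolR(yaw,lean,pitch); return np.array(g)+R[:,1]*(.0187-back),R
E
python3 - <<'E'
from h import *
delta(*gpose([.484,.2091,.08],92.3,-40))
E
```

```text
delta [-0.0007  0.1101 -0.0023] [0.0017 0.0025 0.0008] deg 0.2
```

Emit:
{"fn": "step_arm", "kwargs": {
  "targets": "0 0.025 -0.002 0 0 0 1;-0.001 0.05 -0.002 0.001 0.002 0 1;-0.001 0.075 -0.002 0.001 0.002 0 1;-0.001 0.1 -0.002 0.001 0.002 0 1;-0.001 0.11 -0.002 0.001 0.002 0 1;-0.001 0.11 -0.002 0.001 0.002 0 1;-0.001 0.11 -0.002 0.001 0.002 0 0.2;-0.001 0.11 -0.002 0.001 0.002 0 0",
  "squeeze": 40
}}

```text
time: 2.92
ee_pos: [0.4852, 0.1973, 0.068]
eef_rot: [[-0.029, 0.028, -0.999], [0.768, -0.639, -0.04], [-0.64, -0.769, -0.004]]
force: [0.4, 0.4, 0.2]
finger_gap: 0.0639
```

Emit:
{"fn": "step_arm", "kwargs": {
  "targets": "0 0 0 0 0 0 0;0 0 0 0 0 0 0;0 0 0 0 0 0 0;0 0 0 0 0 0 0;0 0 0 0 0 0 0;0 0 0 0 0 0 0;0 0 0 0 0 0 0;0 0 0 0 0 0 0",
  "squeeze": 60
}}

```text
time: 3.58
ee_pos: [0.4859, 0.199, 0.0686]
eef_rot: [[-0.028, 0.031, -0.999], [0.769, -0.637, -0.041], [-0.638, -0.77, -0.006]]
force: [-1.0, 5.6, 5.1]
finger_gap: 0.0243
```

```bash
python3 look.py w3;python3 -c "
from h import *
s=sense();print(s['joint_positions'].round(1),s['ee_pos'],s['eef_rot'].round(3),s['force'])
delta(*gpose([.484,.2091,.08],92.3,-40))"
```

```text
[0.48584128 0.19900422 0.06856936] 3.6333
[ 40.3  39.8  -5.3  71.7 -30.4  45.4] [0.48584128 0.19900422 0.06856936] [[-0.028  0.03  -0.999]
 [ 0.769 -0.637 -0.041]
 [-0.638 -0.77  -0.005]] [-1.42041612  5.8625275   4.27327603]
delta [0.0004 0.0034 0.0015] [ 0.0049 -0.0027  0.0061] deg 0.5
```

View pics/w3.png

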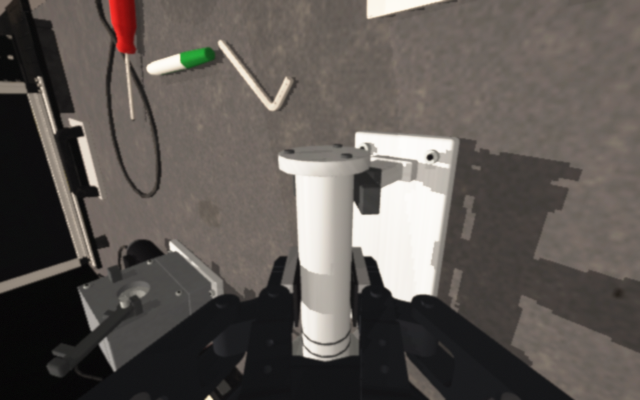

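Emit:
{"fn": "step_arm", "kwargs": {
  "targets": "-0.008 -0.0097 0 0 0 0 0;-0.016 -0.0193 0 0 0 0 0;-0.0138 -0.0194 0 0 0 -0.12 0;-0.0116 -0.0198 0 0 0 -0.24 0;-0.0094 -0.0205 0 0 0 -0.36 0;-0.0074 -0.0214 0 0 0 -0.48 0;-0.0054 -0.0226 0 0 0 -0.6 0;-0.004 -0.0237 0 0 0 -0.7 0",
  "squeeze": 90
}}

```text
time: 4.3
ee_pos: [0.4845, 0.2103, 0.0902]
eef_rot: [[-0.041, 0.006, -0.999], [0.999, 0.012, -0.041], [0.012, -1.0, -0.006]]
force: [-0.1, -1.1, -6.3]
finger_gap: 0.0238
```

```bash
python3 look.py w4;python3 -c "
from h import *
s=sense();print(s['joint_positions'].round(1),s['ee_pos'],s['eef_rot'].round(3),s['force'],s['ee_pos']-.0187*s['eef_rot'][:,1])
delta(*gpose([.486,.2095,.105],92.3,42))"
```

```text
[0.48393702 0.20728225 0.08999411] 4.35
[ 22.9  20.5 -22.4  46.6   0.5  20.7] [0.48393702 0.20728225 0.08999411] [[-0.037  0.005 -0.999]
 [ 0.999  0.012 -0.037]
 [ 0.012 -1.    -0.005]] [-1.22343213 -5.8103956  -3.66672801] [0.48384882 0.20705141 0.10869248]
delta [ 0.0147 -0.0009 -0.0021] [ 5.900e-03 -7.000e-04 -7.209e-01] deg 41.3
```

View pics/w4.png

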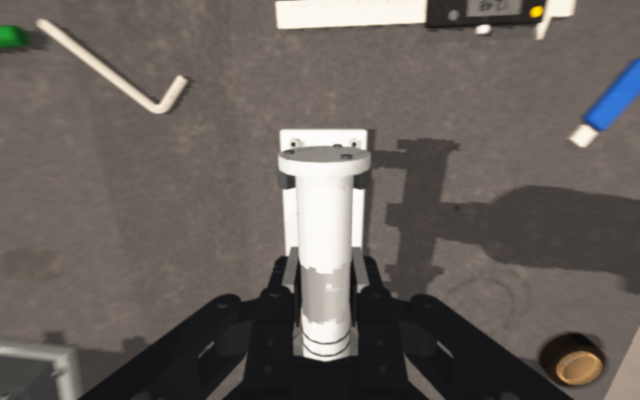

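```bash
python3 - <<'E'
from h import *
for z in (.103,.0795):
  R=toolR(92.3,44); p=np.array([.486,.2092,z])+R[:,1]*.0153; delta(p,R)
E
```

```text
delta [ 0.0125 -0.0018 -0.0021] [ 6.000e-03 -6.000e-04 -7.558e-01] deg 43.3
delta [ 0.0122  0.0217 -0.002 ] [ 6.000e-03 -6.000e-04 -7.558e-01] deg 43.3
```

Emit:
{"fn": "step_arm", "kwargs": {
  "targets": "0.0025 -0.001 -0.001 0.002 0 -0.12 0;0.0045 -0.001 -0.002 0.004 0 -0.24 0;0.0065 -0.001 -0.002 0.006 0 -0.36 0;0.0085 -0.001 -0.002 0.006 0 -0.48 0;0.0105 -0.001 -0.002 0.006 0 -0.6 0;0.012 -0.0015 -0.002 0.006 0 -0.72 0;0.0125 -0.002 -0.002 0.006 0 -0.756 0;0.0125 -0.002 -0.002 0.006 0 -0.756 0"
}}

```text
time: 5.02
ee_pos: [0.4837, 0.2174, 0.0889]
eef_rot: [[-0.02, -0.032, -0.999], [0.722, 0.691, -0.036], [0.692, -0.722, 0.009]]
force: [0.6, -0.1, -5.3]
finger_gap: 0.0236
```

```bash
python3 - <<'E'
from h import *
s=sense();print(s['joint_positions'].round(1),s['ee_pos'],s['force'],s['ee_pos']-.0153*s['eef_rot'][:,1])
R=toolR(92.3,44); p=np.array([.486,.2092,.079])+R[:,1]*.0153; delta(p,R)
E
```

```text
[ -0.5  25.  -32.1  35.8  43.7  -3.5] [0.48372161 0.21744874 0.08887905] [ 0.6095395  -0.14077035 -5.26032663] [0.48420422 0.20687467 0.0999265 ]
delta [-0.0128  0.0167 -0.0021] [-0.0038 -0.0087 -0.0039] deg 0.6
```

Emit:
{"fn": "step_arm", "kwargs": {
  "targets": "-0.003 0.003 -0.001 0 0 0 0;-0.006 0.007 -0.002 -0.004 -0.004 -0.004 0;-0.009 0.011 -0.002 -0.004 -0.008 -0.004 0;-0.011 0.014 -0.002 -0.004 -0.008 -0.004 0;-0.0128 0.0165 -0.002 -0.004 -0.008 -0.004 0;-0.0128 0.0165 -0.002 -0.004 -0.008 -0.004 0;-0.0128 0.0165 -0.002 -0.004 -0.008 -0.004 0;-0.0128 0.0165 -0.002 -0.004 -0.008 -0.004 0"
}}

```text
time: 5.68
ee_pos: [0.4853, 0.2202, 0.0697]
eef_rot: [[-0.029, -0.027, -0.999], [0.718, 0.695, -0.039], [0.696, -0.718, -0.0]]
force: [-3.5, -6.6, 7.1]
finger_gap: 0.0232
```

```bash
python3 look.py w5; python3 - <<'E'
from h import *
s=sense();print(s['joint_positions'].round(1),s['ee_pos'],s['force'],s['ee_pos']-.0153*s['eef_rot'][:,1])
R=toolR(92.3,44); p=np.array([.486,.2092,.079])+R[:,1]*.0153; delta(p,R)
E
```

```text
[0.48529184 0.22023369 0.06970512] 5.7333
[ -0.3  26.7 -33.5  32.3  44.   -3.6] [0.48529184 0.22023369 0.06970512] [-3.24653018 -5.46712593  6.41503943] [0.48570823 0.20959476 0.08069284]
delta [-0.0015  0.0009 -0.0003] [ 0.0007 -0.0003  0.0017] deg 0.1
```

View pics/w5.png

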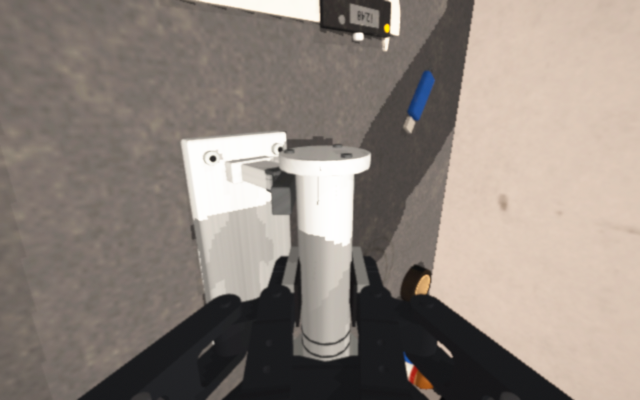

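Emit:
{"fn": "step_arm", "kwargs": {
  "targets": "0 0 0 0 0 0 1;0 0 0 0 0 0 1;0 0 0 0 0 0 1;0 0 0 0 0 0 1;0 -0.03 0 0 0 0 1;0 -0.06 0 0 0 0 1;0 -0.1 0 0 0 0 1;0 -0.13 0 0 0 0 1"
}}

```text
time: 6.4
ee_pos: [0.4892, 0.129, 0.165]
eef_rot: [[-0.03, -0.027, -0.999], [0.717, 0.696, -0.04], [0.696, -0.718, -0.002]]
force: [0.2, -0.6, 0.1]
finger_gap: 0.0853
```

```bash
python3 look.py w6; python3 - <<'E'
from h import *
s=sense();print(s['joint_positions'].round(1),s['ee_pos'],s['finger_gap'])
c,im=cal('top'),eyes.capture('top'); crop('',im,240,160,310,260,6,'pics/t_sp2.png')
E
```

```text
[0.49230883 0.12626222 0.16817056] 6.45
[-10.9  22.2 -22.1  57.5  42.7 -17.9] [0.49230883 0.12626222 0.16817056] 0.08516856668922705
```

View pics/w6.png

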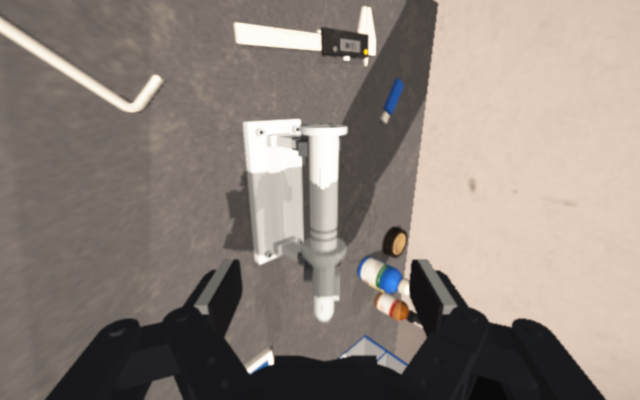

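```bash
python3 - <<'E'
from h import *
import pickle
c=cal('top')
a=onz(c,(290+415/5,110+222/5),.135);b=onz(c,(290+613/5,110+237/5),.135);print(a,b,np.linalg.norm(a-b),(a+b)/2)
d=a-b;print(np.degrees(np.arctan2(-d[0],d[1])))
E
```

```text
[ 0.64719749 -0.04720978  0.135     ] [ 0.6363804  -0.14560083  0.135     ] 0.09898387183966252 [ 0.64178895 -0.09640531  0.135     ]
-6.273890764454118
```

```bash
python3 - <<'E'
from h import *
y=np.radians(-6.3);xd=np.array([np.cos(y),np.sin(y),0]);M=np.array([.642,-.096,.09])
R=toolR(83.7,0,52)
p=M-.045*xd; p[2]=.073; print(p, 'cam',p-.143*R[:,1]+.083*R[:,2])
delta(p,R)
delta([.53,0,.12],toolR(88,10,30))
E
```

```text
[ 0.59727176 -0.09106196  0.073     ] cam [ 0.43447542 -0.07308907  0.0956347 ]
delta [-0.225  -0.0869 -0.0963] [-0.9086 -0.2173  0.7804] deg 69.7
delta [-0.1249 -0.0561 -0.0326] [-0.5337 -0.0897  0.5987] deg 46.2
```

Emit:
{"fn": "step_arm", "kwargs": {
  "targets": "-0.02 -0.008 -0.005 -0.08 -0.013 0.09 1;-0.04 -0.016 -0.01 -0.16 -0.026 0.18 1;-0.06 -0.025 -0.015 -0.24 -0.04 0.27 1;-0.08 -0.035 -0.02 -0.32 -0.053 0.36 1;-0.1 -0.045 -0.026 -0.4 -0.067 0.45 1;-0.125 -0.056 -0.032 -0.48 -0.08 0.54 1;-0.125 -0.056 -0.032 -0.534 -0.09 0.6 1;-0.125 -0.056 -0.032 -0.534 -0.09 0.6 1"
}}

```text
time: 7.17
ee_pos: [0.5241, 0.0023, 0.1168]
eef_rot: [[0.033, 0.501, -0.865], [0.984, 0.133, 0.115], [0.173, -0.855, -0.489]]
force: [-1.7, 0.2, -1.2]
finger_gap: 0.0855
```

```bash
python3 look.py w7; python3 - <<'E'
from h import *
s=sense();print(s['joint_positions'].round(1),s['ee_pos'],s['finger_gap'])
y=np.radians(-6.3);xd=np.array([np.cos(y),np.sin(y),0]);M=np.array([.642,-.096,.09])
R=toolR(83.7,0,52)
p=M-.045*xd; p[2]=.073
delta(p,R)
E
```

```text
[0.52575203 0.00223224 0.11777409] 7.2167
[ -6.4   4.4 -51.8   4.4  11.    1. ] [0.52575203 0.00223224 0.11777409] 0.0855018502432959
delta [-0.0974  0.0615 -0.0507] [-0.3941 -0.0562  0.1843] deg 25.1
```

View pics/w7.png

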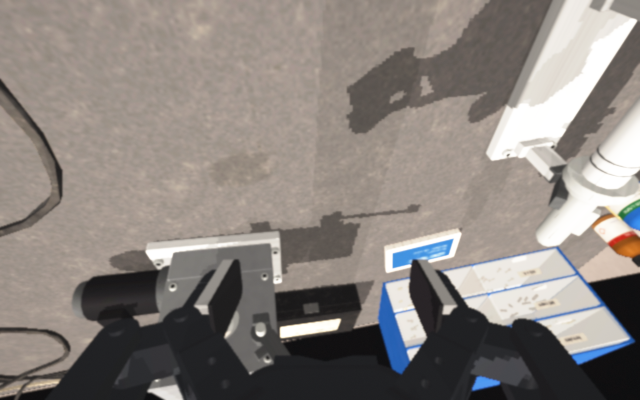

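```bash
python3 - <<'E'
from h import *
y=np.radians(-6.3);xd=np.array([np.cos(y),np.sin(y),0]);M=np.array([.642,-.096,.09])
R=toolR(83.7,0,62)
p=M-.045*xd; p[2]=.1
delta(p,R)
E
```

```text
delta [-0.0926  0.0384 -0.0638] [-0.5681 -0.0726  0.1799] deg 34.4
```

Emit:
{"fn": "step_arm", "kwargs": {
  "targets": "-0.015 0.005 -0.015 -0.1 -0.01 0.03 1;-0.03 0.01 -0.03 -0.2 -0.02 0.06 1;-0.05 0.018 -0.04 -0.3 -0.03 0.09 1;-0.07 0.025 -0.05 -0.4 -0.05 0.12 1;-0.0926 0.038 -0.064 -0.5 -0.06 0.15 1;-0.0926 0.038 -0.064 -0.568 -0.073 0.18 1;-0.0926 0.038 -0.064 -0.568 -0.073 0.18 1;-0.0926 0.038 -0.064 -0.568 -0.073 0.18 1"
}}

```text
time: 7.88
ee_pos: [0.6265, -0.0972, 0.1102]
eef_rot: [[0.107, 0.865, -0.49], [0.994, -0.093, 0.053], [0.0, -0.493, -0.87]]
force: [0.6, -0.4, -1.0]
finger_gap: 0.0857
```

```bash
python3 look.py w8; python3 - <<'E'
from h import *
s=sense();print(s['joint_positions'].round(1),s['ee_pos'],s['force'])
E
```

```text
[ 0.62615779 -0.09673721  0.10953214] 7.9333
[-10.9  28.2 -73.2 -71.6   4.2  -2.3] [ 0.62615779 -0.09673721  0.10953214] [-0.46196279 -0.07847026 -0.51007271]
```

View pics/w8.png

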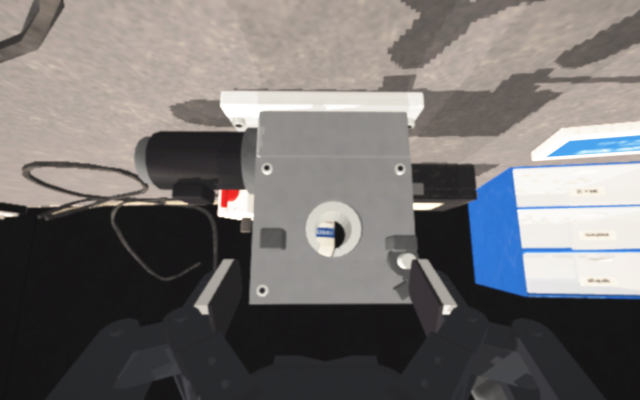

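```bash
python3 - <<'E'
from h import *
import pickle
c,im,s=pickle.load(open('pics/w8.pkl','rb'))
im=im[::-1,::-1]  # upright
h,w=im.shape[:2]
a=np.ascontiguousarray(im[400-270:400-190, 640-375:640-290]); 
a=np.clip(a.astype(float)*1.3,0,255).astype(np.uint8)
cv2.imwrite('pics/w8m.png',cv2.resize(a[:,:,::-1],None,fx=7,fy=7,interpolation=cv2.INTER_CUBIC))
E
```

```text
(no output)
```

View pics/w8m.png

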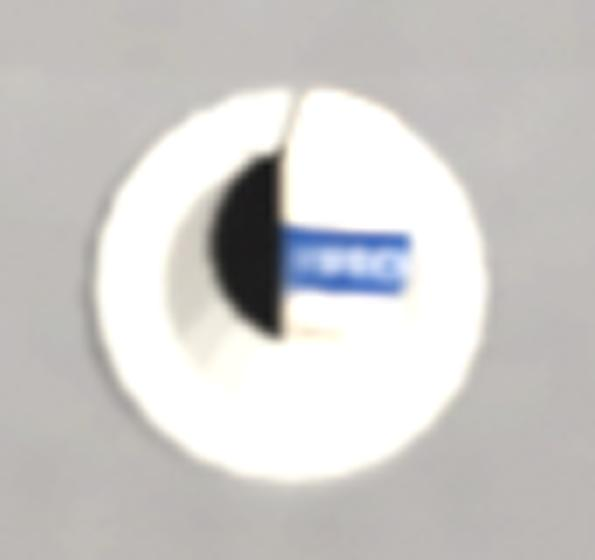

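```bash
python3 - <<'E'
from h import *
import pickle
c,im,s=pickle.load(open('pics/w8.pkl','rb'))
im=im[::-1,::-1]
a=im[130:210, 265:350].astype(float)
a=np.clip((a/255)**2.5*255,0,255).astype(np.uint8); a=cv2.resize(a[:,:,::-1],None,fx=7,fy=7,interpolation=cv2.INTER_CUBIC)
cv2.imwrite('pics/w8m.png',a)
E
```

```text
(no output)
```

View pics/w8m.png

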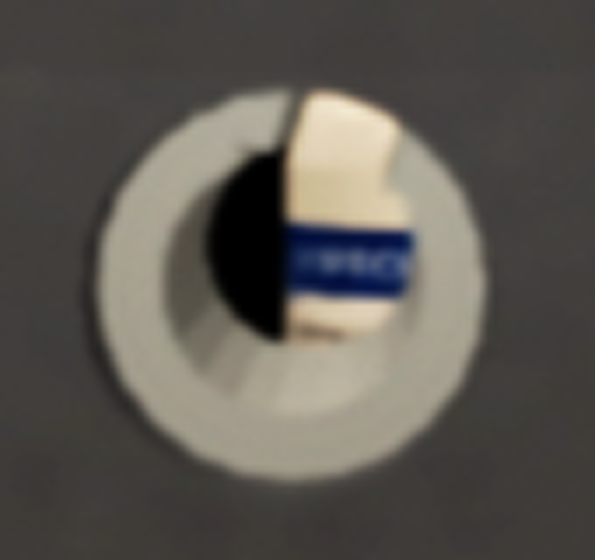

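```bash
python3 - <<'E'
from h import *
import pickle
c,im,s=pickle.load(open('pics/w8.pkl','rb'))
im=np.ascontiguousarray(im[::-1,::-1])
x0,y0,x1,y1=290,138,328,165
a=im[y0:y1,x0:x1].astype(float)
a=np.clip((a-40)/215,0,1)**1.5*255
a=cv2.resize(a.astype(np.uint8)[:,:,::-1],None,fx=20,fy=20,interpolation=cv2.INTER_NEAREST)
cv2.imwrite('pics/w8n.png',a)
E
```

```text
(no output)
```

View pics/w8n.png

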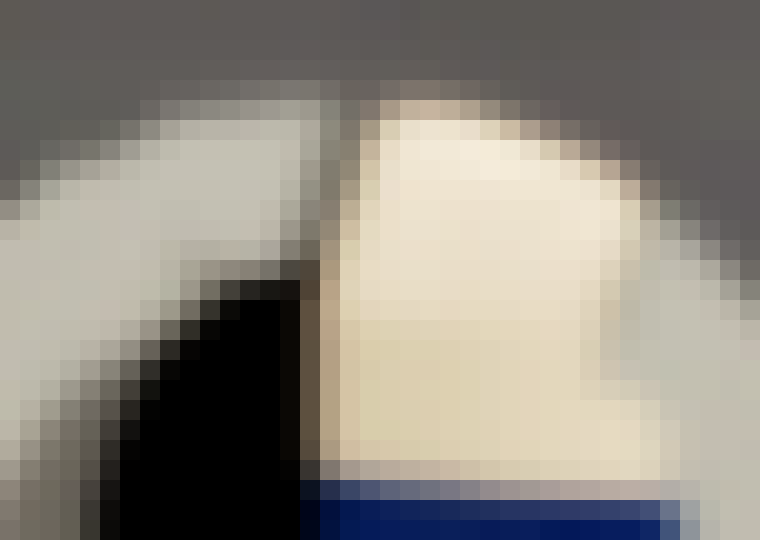

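```bash
python3 - <<'E'
from h import *
import pickle
c,im,s=pickle.load(open('pics/w8.pkl','rb'))
K,R,t=c
g=cv2.cvtColor(im,cv2.COLOR_RGB2GRAY)
# opening: bright blob on darker face
# radial edge search from centre (333,229)
cx,cy=333.,229.
for it in range(3):
  pts=[]
  for th in np.radians(np.arange(0,360,6)):
    r=np.arange(20,36,.25);v=np.array([cv2.getRectSubPix(g.astype(np.float32),(1,1),(float(cx+q*np.cos(th)),float(cy+q*np.sin(th))))[0,0] for q in r])
    d=np.diff(cv2.GaussianBlur(v[None],(9,1),0)[0]);i=d.argmin(); pts.append((cx+r[i]*np.cos(th),cy+r[i]*np.sin(th)))
  e=cv2.fitEllipse(np.array(pts,np.float32)); cx,cy=e[0]
print(e)
# drive frame guess
y=np.radians(-6.3);xd=np.array([np.cos(y),np.sin(y),0]);yd=np.array([-xd[1],xd[0],0])
def onplane(uv,x0):  # plane xd.p = x0
    o,d=ray(c,uv);return o+d*(x0-xd@o)/(xd@d)
# find face depth with diameter 36
from scipy.optimize import brentq
P=np.array(pts)
def rad(x0):
    q=np.array([onplane(p,x0) for p in P]);q2=np.c_[q@yd,q[:,2]].astype(np.float32);(a,b),r=cv2.minEnclosingCircle(q2); A=np.c_[q2*2,np.ones(len(q2))];sol=np.linalg.lstsq(A,(q2**2).sum(1),rcond=None)[0];return sol[0],sol[1],np.sqrt(sol[2]+sol[0]**2+sol[1]**2)
x0=brentq(lambda x:rad(x)[2]-.018,.5,.8)
a,b,r=rad(x0);M=x0*xd+a*yd;M[2]=b;print('mouth',M,r, 'cam',-R.T@t)
for h in (.010,.011,.012):
  H=M+h*xd
  def up2raw(u): return (639-u[0],399-u[1])
  for nm,pp in [('lc',(304.25,150.75)),('rc',(320.15,157.6)),('lo',(306.75,142.75)),('ro',(322.5,147.75))]:
    q=onplane(up2raw((pp[0]-.5,pp[1]-.5)),xd@H)-H; print(h,nm,'y,z mm',(1000*np.array([q@yd,q[2]])).round(1),'r',(1000*np.hypot(q@yd,q[2])).round(1))
E
```

```text
((332.8437194824219, 228.72366333007812), (55.246524810791016, 55.48279571533203), 163.9519500732422)
mouth [ 0.654633   -0.09481369  0.09036415] 0.01800000016415403 cam [ 0.46294186 -0.07946983  0.10782148]
0.01 lc y,z mm [ 1.9 12.9] r 13.1
0.01 rc y,z mm [-8.9  8.4] r 12.2
0.01 lo y,z mm [ 0.1 18.3] r 18.3
0.01 ro y,z mm [-10.5  14.9] r 18.2
0.011 lc y,z mm [ 1.9 12.9] r 13.1
0.011 rc y,z mm [-8.9  8.3] r 12.2
0.011 lo y,z mm [ 0.2 18.3] r 18.3
0.011 ro y,z mm [-10.5  14.9] r 18.2
0.012 lc y,z mm [ 1.9 12.9] r 13.0
0.012 rc y,z mm [-8.9  8.3] r 12.2
0.012 lo y,z mm [ 0.2 18.3] r 18.3
0.012 ro y,z mm [-10.5  14.9] r 18.2
```

```bash
python3 - <<'E'
from h import *
import pickle
for n,b in [('w7',(150,230,290,380)),('w8',(230,90,430,310))]:
    c,im,s=pickle.load(open(f'pics/{n}.pkl','rb')); crop('',im,*b,4,f'pics/{n}d.png')
E
```

```text
(no output)
```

View pics/w7d.png

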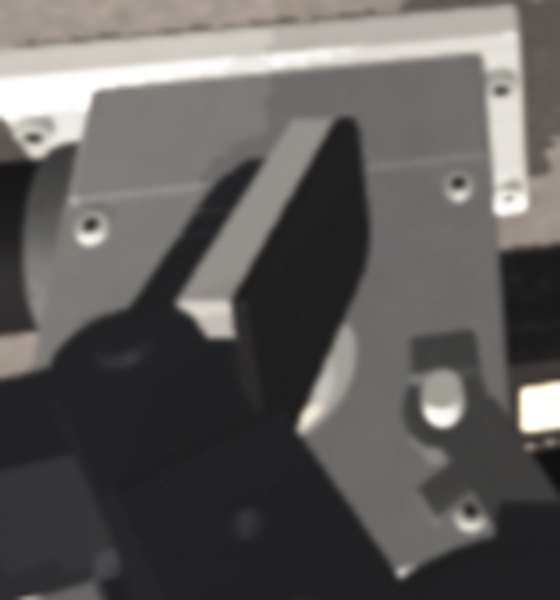

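View pics/w8d.png

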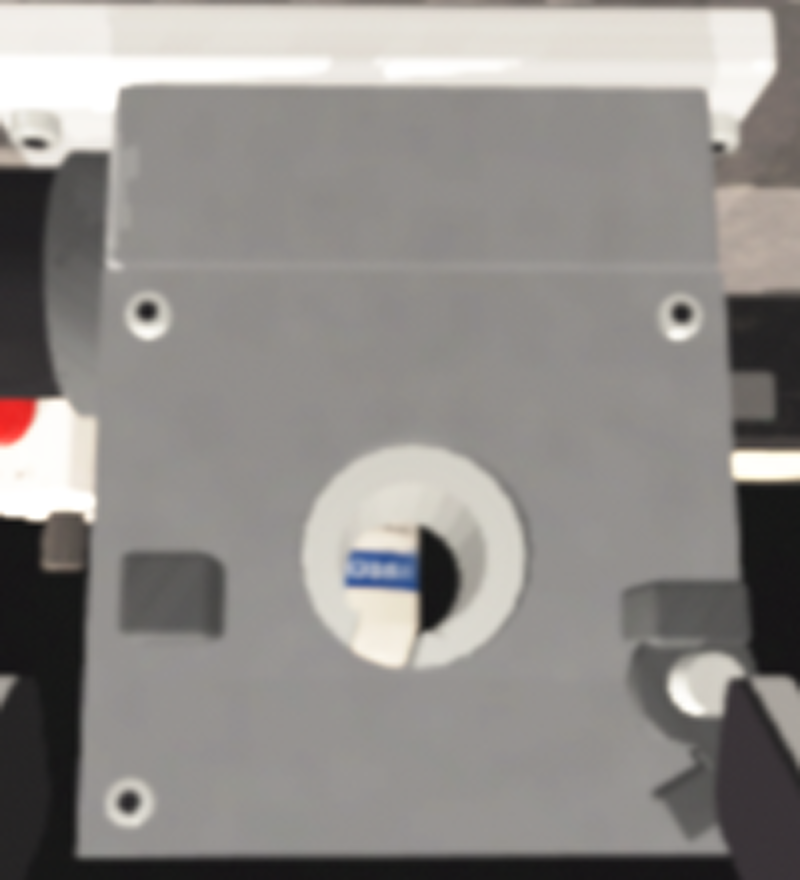

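```bash
python3 - <<'E'
from h import *
import pickle
c7=pickle.load(open('pics/w7.pkl','rb'))[0];c8=pickle.load(open('pics/w8.pkl','rb'))[0]
a,ra=tri([(c7,(172.4,286.4)),(c8,(266.7,168.2))]);b,rb=tri([(c7,(264.2,275.7)),(c8,(399.9,168.2))])
print(a,ra,b,rb);d=b-a;print(np.linalg.norm(d),np.degrees(np.arctan2(-d[0],d[1])),(a+b)/2)
# scene+top check on front top edge corners
ct=cal('top');cs=cal('scene')
print('tl',tri([(ct,(373,154.4)),(cs,(240+160/4,220+322/4))]))
print(tri([(ct,(412.6,157.4)),(cs,(240+240/4,220+410/4))]))
for u in [(240+75/4,220+330/4)]: pass
E
```

```text
[ 0.63713656 -0.13490378  0.05372422] [np.float64(8.777603218246297e-05), np.float64(8.777603218244151e-05)] [ 0.647777   -0.05134747  0.0532459 ] [np.float64(1.509700165490648e-05), np.float64(1.5097001654976113e-05)]
0.0842324395387904 -7.257243027613172 [ 0.64245678 -0.09312563  0.05348506]
tl (array([ 0.64852242, -0.08935001,  0.07369863]), [np.float64(0.03742260020367484), np.float64(0.03742260020367482)])
(array([ 0.67810141, -0.14801865,  0.06022609]), [np.float64(0.02505408687628293), np.float64(0.025054086876282845)])
```

```bash
python3 - <<'E'
from h import *
import pickle
c=pickle.load(open('pics/w8.pkl','rb'))[0]
y=np.radians(-7);xd=np.array([np.cos(y),np.sin(y),0]);yd=np.array([-xd[1],xd[0],0])
H0=np.array([.6546,-.0948,.0904])
o,d=ray(c,(332.84,228.72));H=o+d*(xd@H0-xd@o)/(xd@d);print('H',H,'mouth',H-.011*xd)
for nm,pp in [('lc',(304.25,150.75)),('rc',(320.15,157.6)),('lo',(306.75,142.75)),('ro',(322.5,147.75))]:
    o,d=ray(c,(639.5-pp[0],399.5-pp[1]));q=o+d*(xd@H-xd@o)/(xd@d)-H
    yy,z=q@yd,q[2];r=np.hypot(yy,z);sg=1 if nm[0]=='l' else -1
    print(nm,(1000*np.array([yy,z,r])).round(1),np.degrees(np.arctan2(-yy,z)+sg*np.arcsin(.0055/min(max(r,.012),.018))).round(1))
s=sense();print(s['joint_positions'].round(1))
E
```

```text
H [ 0.65459752 -0.09482018  0.09067286] mouth [ 0.64367951 -0.09347962  0.09067286]
lc [ 1.5 12.9 12.9] 18.6
rc [-8.7  8.5 12.2] 19.0
lo [-0.1 17.9 17.9] 18.4
ro [-10.2  14.8  18. ] 16.9
[-10.9  28.2 -73.2 -71.6   4.2  -2.3]
```

```bash
python3 - <<'E'
from h import *
delta([.47,.05,.2],toolR(86,-5,15))
E
```

```text
delta [ 0.1294 -0.1932  0.0061] [ 0.789  -0.0849  0.0487] deg 45.6
```

Emit:
{"fn": "step_arm", "kwargs": {
  "targets": "0.0 -0.03 0.005 0 0 0 1;0.01 -0.06 0.01 0.1 -0.01 0 1;0.03 -0.09 0.01 0.22 -0.02 0.01 1;0.055 -0.12 0.01 0.34 -0.03 0.02 1;0.08 -0.15 0.008 0.46 -0.05 0.03 1;0.1 -0.175 0.006 0.58 -0.06 0.04 1;0.129 -0.193 0.006 0.7 -0.075 0.045 1;0.129 -0.193 0.006 0.789 -0.085 0.049 1"
}}

```text
time: 8.6
ee_pos: [0.5134, 0.0012, 0.1698]
eef_rot: [[0.094, 0.551, -0.829], [0.995, -0.087, 0.056], [-0.041, -0.83, -0.557]]
force: [1.1, -0.2, -0.8]
finger_gap: 0.0856
```

```bash
python3 - <<'E'
from h import *
s=sense();print(s['joint_positions'].round(1),s['ee_pos'])
delta(*gpose([.480,.2090,.08],92.3,-42,.11))
E
```

```text
[  4.9  -3.  -51.3   8.5  -7.7   7.3] [0.51341954 0.00120835 0.16977943]
delta [ 0.2649 -0.0248  0.0569] [ 0.5144 -0.3267  0.6312] deg 50.3
```

Emit:
{"fn": "step_arm", "kwargs": {
  "targets": "0.035 -0.035 -0.013 0.05 -0.04 0.07 1;0.07 -0.042 -0.008 0.12 -0.08 0.15 1;0.105 -0.045 0 0.2 -0.12 0.24 1;0.14 -0.05 0.005 0.28 -0.17 0.33 1;0.18 -0.055 0.015 0.36 -0.22 0.42 1;0.22 -0.05 0.03 0.42 -0.26 0.51 1;0.265 -0.035 0.05 0.48 -0.3 0.6 1;0.265 -0.025 0.057 0.514 -0.327 0.631 1"
}}

```text
time: 9.27
ee_pos: [0.478, 0.2752, 0.1507]
eef_rot: [[-0.027, 0.032, -0.999], [0.747, -0.663, -0.042], [-0.664, -0.748, -0.006]]
force: [2.4, 1.7, -0.2]
finger_gap: 0.086
```

Emit:
{"fn": "step_arm", "kwargs": {
  "targets": "0 0 0 0 0 0 1;0 0 0 0 0 0 1;0 0 0 0 0 0 1;0 0 0 0 0 0 1;0 0 0 0 0 0 1;0 0 0 0 0 0 1;0 0 0 0 0 0 1;0 0 0 0 0 0 1"
}}

```text
time: 9.93
ee_pos: [0.4783, 0.2746, 0.1555]
eef_rot: [[-0.022, 0.036, -0.999], [0.751, -0.659, -0.04], [-0.66, -0.752, -0.012]]
force: [-0.8, -0.3, 1.0]
finger_gap: 0.0853
```

```bash
python3 look.py w9; python3 - <<'E'
from h import *
import pickle
s=sense();print(s['joint_positions'].round(1),s['ee_pos'])
delta(*gpose([.480,.2090,.08],92.3,-42,.11))
c,im,s=pickle.load(open('pics/w9.pkl','rb'));print(proj(c,[.48,.209,.08]),proj(c,[.58,.2135,.08]))
E
```

```text
[0.47817447 0.27470378 0.15433699] 9.9833
[ 46.1  41.3  10.4  90.2 -28.8  52.2] [0.47817447 0.27470378 0.15433699]
delta [0.0008 0.0079 0.0009] [ 0.0082 -0.0066  0.0113] deg 0.9
[325.9316953 197.7492404] [326.94920996 294.50085024]
```

View pics/w9.png

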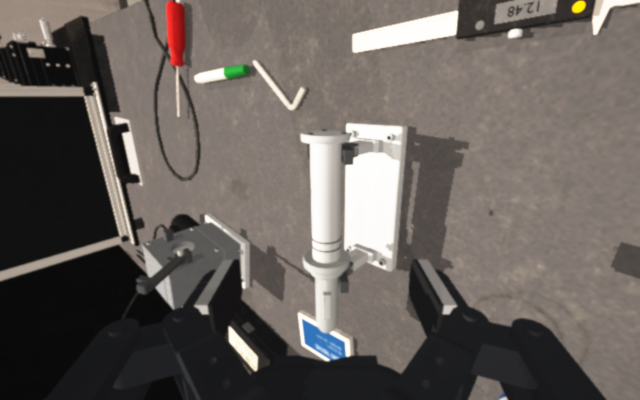

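```bash
python3 - <<'E'
from h import *
import pickle
c,im,s=pickle.load(open('pics/w9.pkl','rb'))
a=im[270:340,300:360].astype(float); a=np.clip((a-60)/190,0,1)**1.3*255
cv2.imwrite('pics/w9k.png',cv2.resize(a.astype(np.uint8)[:,:,::-1],None,fx=8,fy=8,interpolation=cv2.INTER_CUBIC))
g=cv2.cvtColor(im,cv2.COLOR_RGB2GRAY)
for r in (292,300,306,312): print(r,[int(v) for v in g[r,308:348]])
E
```

```text
292 [129, 129, 128, 127, 126, 128, 148, 201, 236, 242, 242, 240, 238, 234, 222, 189, 160, 153, 150, 144, 137, 134, 136, 145, 152, 148, 140, 131, 122, 115, 115, 115, 102, 88, 83, 82, 84, 85, 86, 91]
300 [130, 133, 134, 133, 130, 129, 143, 191, 233, 242, 242, 240, 237, 235, 233, 224, 197, 195, 200, 197, 191, 184, 169, 153, 150, 146, 139, 130, 120, 112, 112, 114, 115, 117, 118, 119, 119, 118, 117, 118]
306 [124, 123, 122, 121, 122, 124, 135, 179, 227, 241, 242, 240, 237, 235, 234, 228, 210, 203, 201, 196, 191, 184, 170, 152, 150, 146, 138, 129, 119, 113, 114, 116, 116, 115, 117, 117, 117, 117, 118, 118]
312 [136, 129, 127, 127, 127, 128, 136, 174, 224, 240, 242, 240, 237, 235, 234, 228, 212, 205, 203, 198, 191, 185, 169, 152, 149, 145, 138, 129, 118, 112, 112, 115, 115, 114, 114, 116, 118, 119, 118, 118]
```

View pics/w9k.png

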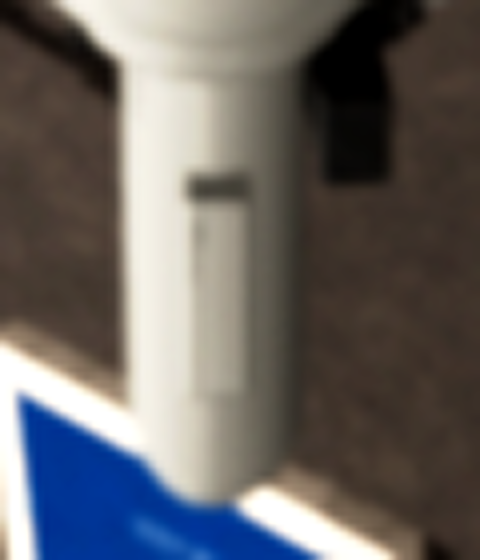

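```bash
python3 - <<'E'
from h import *
import pickle
c,im,s=pickle.load(open('pics/w9.pkl','rb'))
yw=np.radians(2.3);xs=np.array([np.cos(yw),np.sin(yw),0]);ys=np.array([-xs[1],xs[0],0]);zs=np.array([0,0,1.])
O=np.array([.546,.2117,.08])
for z in (.079,.08,.081):
  O[2]=z
  for a in (40,44,48):
    d=np.sin(np.radians(a))*ys+np.cos(np.radians(a))*zs; e=np.cross(xs,d)
    for x in (.024,.038,.052): print(z,a,x,[proj(c,O+x*xs+.016*d+k*.004*e).round(1) for k in(-1,0,1)])
# nose axis
print(proj(c,O+.06*xs))
for r in (.011,-.011):
  v=-c[1].T@c[2]-O; v-=xs*(v@xs); v/=np.linalg.norm(v); e=np.cross(xs,v); print(proj(c,O+.045*xs+r*e))
E
```

```text
0.079 40 0.024 [array([331.3, 295.7]), array([327. , 295.7]), array([322.6, 295.6])]
0.079 40 0.038 [array([331.3, 308.2]), array([327. , 308.2]), array([322.8, 308.1])]
0.079 40 0.052 [array([331.3, 320.3]), array([327.1, 320.2]), array([322.9, 320.2])]
0.079 44 0.024 [array([332.5, 295.5]), array([328.2, 295.7]), array([323.8, 295.8])]
0.079 44 0.038 [array([332.5, 308. ]), array([328.2, 308.1]), array([324. , 308.3])]
0.079 44 0.052 [array([332.5, 320. ]), array([328.3, 320.2]), array([324.1, 320.4])]
0.079 48 0.024 [array([333.7, 295.2]), array([329.4, 295.6]), array([325.1, 295.9])]
0.079 48 0.038 [array([333.6, 307.7]), array([329.4, 308.1]), array([325.2, 308.4])]
0.079 48 0.052 [array([333.6, 319.8]), array([329.5, 320.1]), array([325.3, 320.5])]
0.08 40 0.024 [array([330.6, 296.2]), array([326.2, 296.2]), array([321.9, 296.2])]
0.08 40 0.038 [array([330.6, 308.8]), array([326.3, 308.7]), array([322.1, 308.7])]
0.08 40 0.052 [array([330.6, 320.8]), array([326.4, 320.8]), array([322.2, 320.8])]
0.08 44 0.024 [array([331.8, 296. ]), array([327.5, 296.2]), array([323.1, 296.4])]
[... 569 characters left out ...]
rray([321.3, 309.2])]
0.081 40 0.052 [array([330. , 321.4]), array([325.7, 321.4]), array([321.5, 321.3])]
0.081 44 0.024 [array([331.1, 296.6]), array([326.7, 296.7]), array([322.4, 296.9])]
0.081 44 0.038 [array([331.1, 309.1]), array([326.8, 309.2]), array([322.5, 309.4])]
0.081 44 0.052 [array([331.1, 321.2]), array([326.9, 321.4]), array([322.7, 321.5])]
0.081 48 0.024 [array([332.3, 296.3]), array([328. , 296.7]), array([323.6, 297. ])]
0.081 48 0.038 [array([332.3, 308.8]), array([328. , 309.2]), array([323.8, 309.5])]
0.081 48 0.052 [array([332.3, 320.9]), array([328.1, 321.3]), array([323.9, 321.7])]
[326.10611276 316.33590119]
[314.90564091 304.13309743]
[337.12148117 303.96867003]
```

```bash
python3 - <<'E'
from h import *
delta(*gpose([.4785,.2090,.0795],92.3,-42,0))
E
```

```text
delta [-1.000e-04  1.182e-01  3.300e-03] [ 0.0082 -0.0066  0.0113] deg 0.9
```

Emit:
{"fn": "step_arm", "kwargs": {
  "targets": "0 0.025 0.001 0.004 -0.003 0.006 1;0 0.05 0.002 0.008 -0.006 0.011 1;0 0.075 0.003 0.008 -0.006 0.011 1;0 0.1 0.003 0.008 -0.006 0.011 1;0 0.118 0.003 0.008 -0.006 0.011 1;0 0.118 0.003 0.008 -0.006 0.011 1;0 0.118 0.003 0.008 -0.006 0.011 1;0 0.118 0.003 0.008 -0.006 0.011 0.4",
  "squeeze": 40
}}

```text
time: 10.65
ee_pos: [0.4798, 0.1975, 0.0669]
eef_rot: [[-0.028, 0.028, -0.999], [0.744, -0.667, -0.04], [-0.668, -0.744, -0.002]]
force: [-0.6, -0.1, 0.4]
finger_gap: 0.0755
```

```bash
python3 - <<'E'
from h import *
s=sense();print(s['ee_pos'],s['force'],s['finger_gap'])
delta(*gpose([.4785,.2090,.0795],92.3,-42,0))
E
```

```text
[0.4798026  0.1974793  0.06689881] [-0.60664476 -0.07097775  0.40498353] 0.0754671886458271
delta [0.0002 0.0016 0.0008] [ 0.0015 -0.0016  0.0016] deg 0.2
```

Emit:
{"fn": "step_arm", "kwargs": {
  "targets": "0 0.0016 0.0008 0 0 0 0;0 0.0016 0.0008 0 0 0 0;0 0.0016 0.0008 0 0 0 0;0 0.0016 0.0008 0 0 0 0;0 0.0016 0.0008 0 0 0 0;0 0.0016 0.0008 0 0 0 0;0 0.0016 0.0008 0 0 0 0;0 0.0016 0.0008 0 0 0 0",
  "squeeze": 90
}}

```text
time: 11.32
ee_pos: [0.4795, 0.1969, 0.0667]
eef_rot: [[-0.028, 0.03, -0.999], [0.744, -0.667, -0.041], [-0.668, -0.744, -0.003]]
force: [-1.2, 1.9, 4.9]
finger_gap: 0.0236
```

```bash
python3 - <<'E'
from h import *
s=sense();print(s['ee_pos'],s['force'],s['finger_gap'],s['eef_rot'])
R=s['eef_rot'];print('lean',np.degrees(np.arctan2(R[1,1],-R[2,1])), 'axis in tool', R.T@(np.array([.4785,.2089,.08])-s['ee_pos']))
E
```

```text
[0.47948695 0.19688683 0.06665863] [-1.23275017  1.88031914  4.88196394] 0.023645461711289457 [[-0.02835147  0.02982721 -0.99915291]
 [ 0.74379827 -0.66714418 -0.04102157]
 [-0.66780261 -0.74433123 -0.00327091]]
lean -41.869877081927115 axis in tool [ 5.39500860e-05 -1.79743544e-02  4.49679074e-04]
```

```bash
cat >> h.py <<'E'
SP=np.array([0,-.018,-.065])   # spindle origin in tool
def spose(o,yaw,lean,pitch=0):
    R=toolR(yaw,lean,pitch); return np.array(o)-R@SP,R
def spnow(s=None):
    s=s or sense();R=s['eef_rot'];o=s['ee_pos']+R@SP;a=-R[:,2]
    print('spindle o',o.round(4),'yaw',np.degrees(np.arctan2(a[1],a[0])).round(2),'elev',np.degrees(np.arcsin(a[2])).round(2),'lean',np.degrees(np.arctan2(R[2,0],np.hypot(R[0,0],R[1,0]))).round(2),'F',s['force'].round(1),'gap',s['finger_gap'].round(4),'t',s['time'].round(2))
E
python3 - <<'E'
from h import *
spnow()
delta(*spose([.52,.2117,.13],92.3,-41.9))
delta(*spose([.50,.18,.13],91,-10))
E
```

```text
Traceback (most recent call last):
  File "h.py", line 34, in spnow
    print('spindle o',o.round(4),'yaw',np.degrees(np.arctan2(a[1],a[0])).round(2),'elev',np.degrees(np.arcsin(a[2])).round(2),'lean',np.degrees(np.arctan2(R[2,0],np.hypot(R[0,0],R[1,0]))).round(2),'F',s['force'].round(1),'gap',s['finger_gap'].round(4),'t',s['time'].round(2))
                                                                                                                                                                                                                                   ^^^^^^^^^^^^^^^^^^^^^
AttributeError: 'float' object has no attribute 'round'
```

```bash
sed -i "s/s\['finger_gap'\].round(4),'t',s\['time'\].round(2)/round(s['finger_gap'],4),'t',round(s['time'],2)/" h.py
python3 - <<'E'
from h import *
spnow()
delta(*spose([.52,.2117,.13],92.3,-41.9))
delta(*spose([.50,.18,.13],91,-10))
E
```

```text
spindle o [0.5439 0.2116 0.0803] yaw 2.35 elev 0.19 lean -41.9 F [-1.2  1.9  4.9] gap 0.0236 t 11.32
delta [-0.0325 -0.038   0.0238] [ 0.003  -0.0015  0.    ] deg 0.2
delta [-0.0449 -0.0212  0.0451] [ 0.0134  0.02   -0.5567] deg 31.9
```

Emit:
{"fn": "step_arm", "kwargs": {
  "targets": "-0.012 -0.013 0 0 0 0 0;-0.024 -0.027 0 0 0 0 0;-0.0325 -0.038 0.012 0 0 0 0;-0.035 -0.038 0.024 0.002 0 -0.11 0;-0.037 -0.034 0.03 0.005 0.005 -0.22 0;-0.04 -0.03 0.036 0.008 0.01 -0.33 0;-0.042 -0.026 0.041 0.01 0.015 -0.44 0;-0.045 -0.021 0.045 0.013 0.02 -0.557 0"
}}

```text
time: 11.98
ee_pos: [0.4335, 0.1765, 0.1123]
eef_rot: [[-0.02, 0.003, -1.0], [0.986, -0.167, -0.02], [-0.167, -0.986, -0.0]]
force: [0.2, -1.1, -5.4]
finger_gap: 0.0237
```

```bash
python3 look.py w10; python3 - <<'E'
from h import *
spnow()
y=np.radians(-6.8);xd=np.array([np.cos(y),np.sin(y),0]);M=np.array([.6437,-.0935,.0905])
delta(*spose(M-.14*xd+[0,0,.03],90-6.8,19.6))
E
```

```text
[0.4311752  0.17086691 0.11276225] 12.0333
spindle o [0.4962 0.1748 0.1304] yaw 0.83 elev -0.09 lean -9.68 F [-3.9 -8.1 -2.4] gap 0.0234 t 12.03
delta [-0.2293  0.0485 -0.0063] [-0.0132  0.134  -0.5104] deg 30.2
```

View pics/w10.png

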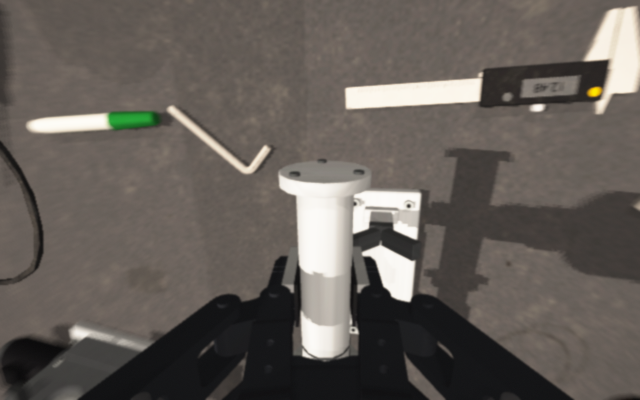

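Emit:
{"fn": "step_arm", "kwargs": {
  "targets": "-0.03 0.006 -0.001 0 0.02 -0.07 0;-0.065 0.013 -0.002 -0.002 0.04 -0.15 0;-0.1 0.02 -0.003 -0.004 0.06 -0.23 0;-0.135 0.028 -0.004 -0.007 0.085 -0.31 0;-0.17 0.035 -0.005 -0.01 0.105 -0.39 0;-0.205 0.042 -0.006 -0.012 0.12 -0.46 0;-0.229 0.0485 -0.006 -0.013 0.134 -0.51 0;-0.229 0.0485 -0.006 -0.013 0.134 -0.51 0"
}}

```text
time: 12.7
ee_pos: [0.4397, -0.0694, 0.1019]
eef_rot: [[0.123, 0.04, -0.992], [0.935, 0.329, 0.129], [0.332, -0.943, 0.003]]
force: [0.1, 0.3, -5.0]
finger_gap: 0.0234
```

```bash
python3 look.py w11; python3 - <<'E'
from h import *
spnow()
y=np.radians(-6.8);xd=np.array([np.cos(y),np.sin(y),0]);M=np.array([.6437,-.0935,.0905])
delta(*spose(M-.11*xd,90-6.8,19.6))
s=eyes.capture('scene');t=eyes.capture('top')
crop('',s,230,160,380,360,4,'pics/s11.png')
crop('',t,330,110,450,230,5,'pics/t11.png')
E
```

```text
[ 0.4392593  -0.06635308  0.10221905] 12.75
spindle o [ 0.5031 -0.0805  0.1189] yaw -7.24 elev -0.24 lean 19.5 F [ 0.   0.3 -4.8] gap 0.0233 t 12.75
delta [-0.0062  0.0281 -0.0313] [-0.0014 -0.0087 -0.0018] deg 0.5
```

View pics/w11.png

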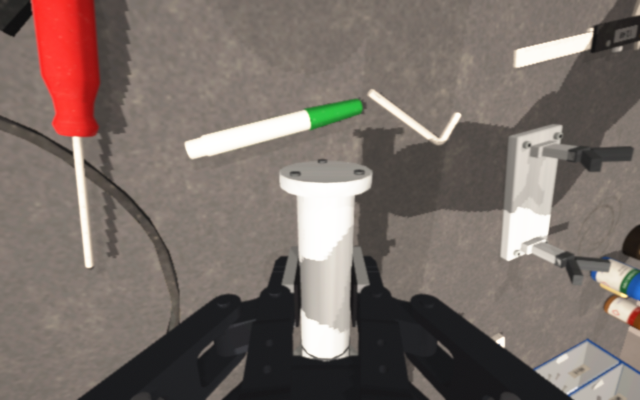

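View pics/s11.png

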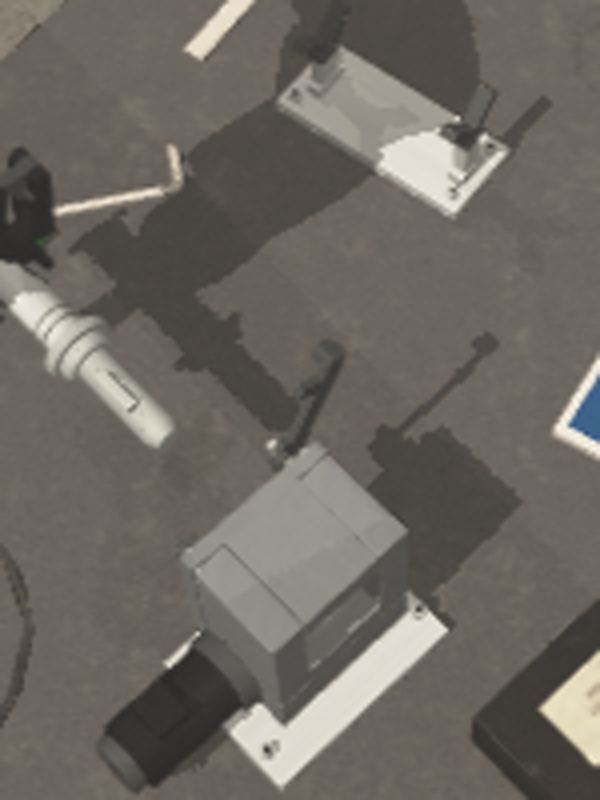

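View pics/t11.png

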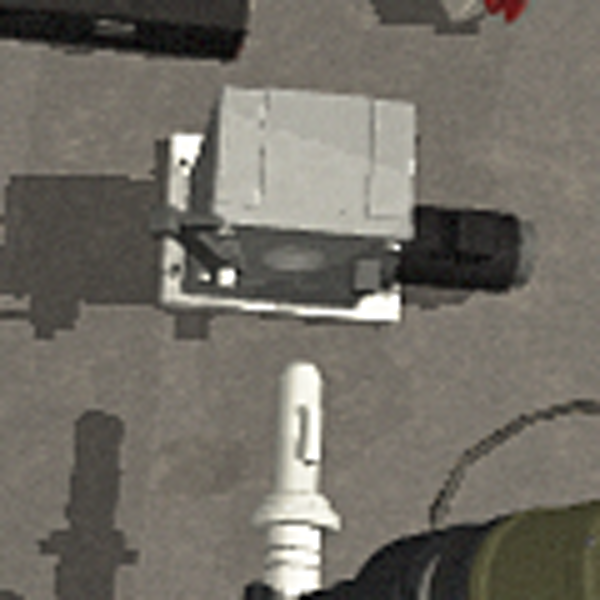

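Emit:
{"fn": "step_arm", "kwargs": {
  "targets": "-0.003 0.014 -0.005 -0.001 -0.004 -0.001 0;-0.006 0.028 -0.01 -0.001 -0.008 -0.002 0;-0.006 0.028 -0.02 -0.001 -0.008 -0.002 0;-0.006 0.028 -0.031 -0.001 -0.008 -0.002 0;-0.006 0.028 -0.031 -0.001 -0.008 -0.002 0;-0.006 0.028 -0.031 -0.001 -0.008 -0.002 0;-0.006 0.028 -0.031 -0.001 -0.008 -0.002 0;-0.006 0.028 -0.031 -0.001 -0.008 -0.002 0"
}}

```text
time: 13.52
ee_pos: [0.4698, -0.0625, 0.0746]
eef_rot: [[0.106, 0.037, -0.994], [0.936, 0.335, 0.112], [0.337, -0.942, 0.0]]
force: [-1.0, -0.6, -5.7]
finger_gap: 0.0238
```

```bash
python3 look.py w12; python3 - <<'E'
from h import *
spnow()
y=np.radians(-6.8);xd=np.array([np.cos(y),np.sin(y),0]);M=np.array([.6437,-.0935,.0905])
delta(*spose(M-.11*xd,90-6.8,19.6))
delta(*spose(M-.06*xd,90-6.8,19.6))
s=eyes.capture('scene');t=eyes.capture('top')
crop('',s,230,200,350,340,5,'pics/s12.png')
crop('',t,350,130,430,210,9,'pics/t12.png')
E
```

```text
[ 0.46968267 -0.06261905  0.07454958] 13.5667
spindle o [ 0.5336 -0.076   0.0915] yaw -6.47 elev -0.03 lean 19.68 F [-0.6 -0.8 -5. ] gap 0.0236 t 13.57
delta [-0.0041 -0.0004 -0.0014] [-0.0024  0.0053  0.0015] deg 0.3
delta [-0.0044 -0.0005 -0.0514] [-0.0024  0.0053  0.0015] deg 0.3
```

View pics/t12.png

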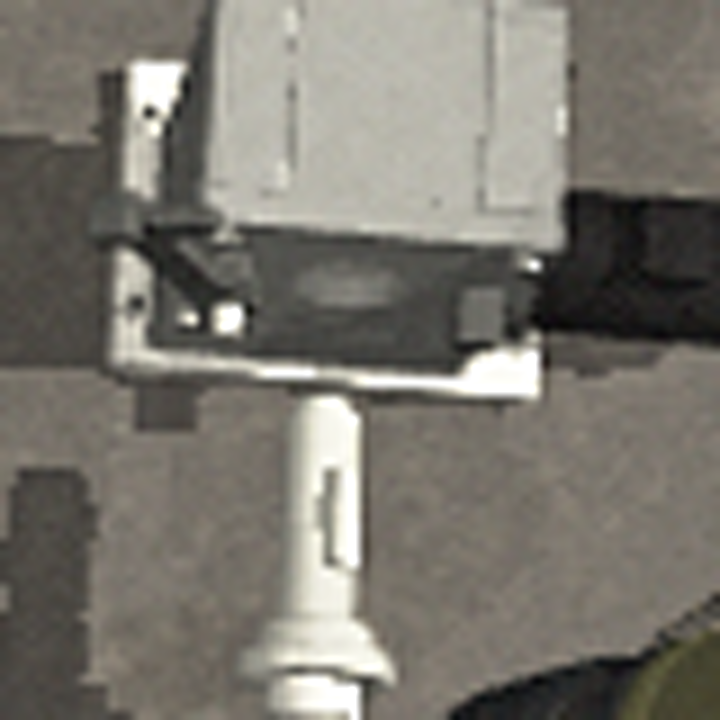

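View pics/s12.png

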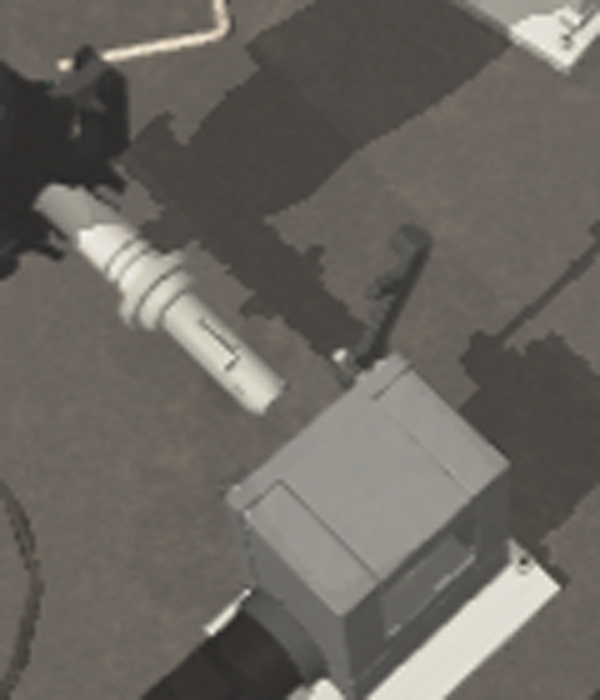

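Emit:
{"fn": "step_arm", "kwargs": {
  "targets": "-0.004 -0.0005 -0.005 -0.002 0.005 0 0;-0.0042 -0.0005 -0.012 -0.002 0.005 0 0;-0.0043 -0.0005 -0.02 -0.002 0.005 0 0;-0.0044 -0.0005 -0.028 -0.002 0.005 0 0;-0.0044 -0.0005 -0.033 -0.002 0.005 0 0;-0.0044 -0.0005 -0.036 -0.002 0.005 0 0;-0.0044 -0.0005 -0.036 -0.002 0.005 0 0;-0.0044 -0.0005 -0.036 -0.002 0.005 0 0"
}}

```text
time: 14.33
ee_pos: [0.5049, -0.071, 0.0732]
eef_rot: [[0.111, 0.039, -0.993], [0.935, 0.335, 0.118], [0.337, -0.942, 0.001]]
force: [-0.3, 0.9, -5.9]
finger_gap: 0.0237
```

```bash
python3 - <<'E'
from h import *
spnow()
y=np.radians(-6.8);xd=np.array([np.cos(y),np.sin(y),0]);M=np.array([.6437,-.0935,.0905])
delta(*spose(M-.055*xd,90-6.8,19.6))
s=eyes.capture('scene');t=eyes.capture('top')
crop('',s,230,200,350,340,5,'pics/s13.png')
crop('',t,350,130,430,210,9,'pics/t13.png')
E
```

```text
spindle o [ 0.5687 -0.0847  0.0901] yaw -6.78 elev -0.05 lean 19.69 F [-0.3  0.9 -5.9] gap 0.0237 t 14.33
delta [ 0.0002 -0.0003 -0.0205] [-0.001   0.      0.0016] deg 0.1
```

View pics/t13.png

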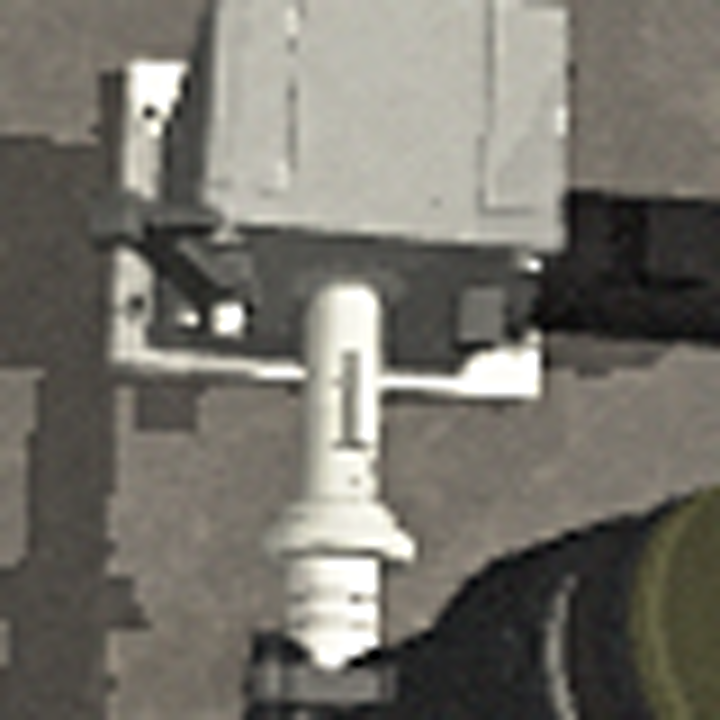

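Emit:
{"fn": "step_arm", "kwargs": {
  "targets": "0 0 -0.003 -0.001 0 0.001 0;0 0 -0.006 -0.001 0 0.001 0;0 0 -0.009 -0.001 0 0.001 0;0 0 -0.012 -0.001 0 0.001 0;0 0 -0.015 -0.001 0 0.001 0;0 0 -0.018 -0.001 0 0.001 0;0 0 -0.02 -0.001 0 0.001 0;0 0 -0.02 -0.001 0 0.001 0"
}}

```text
time: 15.1
ee_pos: [0.5252, -0.0735, 0.0733]
eef_rot: [[0.111, 0.041, -0.993], [0.935, 0.333, 0.119], [0.336, -0.942, -0.001]]
force: [0.5, -0.5, -3.2]
finger_gap: 0.0236
```

```bash
python3 - <<'E'
from h import *
spnow()
y=np.radians(-6.8);xd=np.array([np.cos(y),np.sin(y),0]);M=np.array([.6437,-.0935,.0905])
print('x in drive',(sense()['ee_pos']+sense()['eef_rot']@SP-M)@xd, sense()['wrist_torque'])
delta(*spose(M-.03*xd,90-6.8,19.6))
E
```

```text
spindle o [ 0.589  -0.0872  0.0903] yaw -6.81 elev 0.05 lean 19.63 F [ 0.5 -0.5 -3.2] gap 0.0236 t 15.1
x in drive -0.05508390854563189 [-0.66603664  0.08344471 -0.10437965]
delta [ 0.0003 -0.0001 -0.0251] [0.0008 0.0002 0.0005] deg 0.1
```

Emit:
{"fn": "step_arm", "kwargs": {
  "targets": "0 0 -0.003 0 0 0 0;0 0 -0.006 0 0 0 0;0 0 -0.009 0 0 0 0;0 0 -0.012 0 0 0 0;0 0 -0.015 0 0 0 0;0 0 -0.018 0 0 0 0;0 0 -0.02 0 0 0 0;0 0 -0.02 0 0 0 0"
}}

```text
time: 15.77
ee_pos: [0.5458, -0.076, 0.0734]
eef_rot: [[0.111, 0.041, -0.993], [0.935, 0.333, 0.118], [0.336, -0.942, -0.002]]
force: [0.1, -1.3, -4.5]
finger_gap: 0.0235
```

```bash
python3 - <<'E'
from h import *
spnow()
y=np.radians(-6.8);xd=np.array([np.cos(y),np.sin(y),0]);M=np.array([.6437,-.0935,.0905])
print('x in drive',(sense()['ee_pos']+sense()['eef_rot']@SP-M)@xd, sense()['wrist_torque'])
delta(*spose(M-.01*xd,90-6.8,19.6))
t=eyes.capture('top')
crop('',t,350,130,430,210,9,'pics/t14.png')
E
```

```text
spindle o [ 0.6096 -0.0897  0.0904] yaw -6.8 elev 0.1 lean 19.63 F [ 0.1 -1.3 -4.5] gap 0.0235 t 15.77
x in drive -0.03430326235325437 [-0.65873463  0.07221136 -0.06850056]
delta [ 0.0003 -0.     -0.0243] [0.0016 0.0005 0.0005] deg 0.1
```

View pics/t14.png

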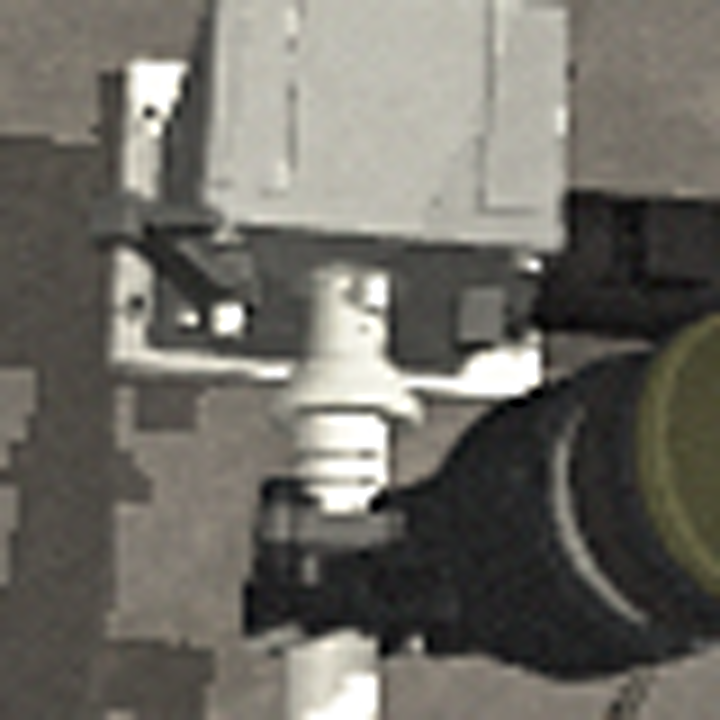

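Emit:
{"fn": "step_arm", "kwargs": {
  "targets": "0 0 -0.003 0 0 0 0;0 0 -0.006 0.001 0 0 0;0 0 -0.009 0.001 0 0 0;0 0 -0.012 0.001 0 0 0;0 0 -0.015 0.001 0 0 0;0 0 -0.018 0.001 0 0 0;0 0 -0.02 0.001 0 0 0;0 0 -0.02 0.001 0 0 0"
}}

```text
time: 16.48
ee_pos: [0.5663, -0.0785, 0.0734]
eef_rot: [[0.111, 0.041, -0.993], [0.935, 0.333, 0.118], [0.336, -0.942, -0.002]]
force: [0.2, -1.0, -3.7]
finger_gap: 0.0237
```

```bash
cat > chk.py <<'E'
from h import *
spnow()
y=np.radians(-6.8);xd=np.array([np.cos(y),np.sin(y),0]);M=np.array([.6437,-.0935,.0905])
print('x in drive',(sense()['ee_pos']+sense()['eef_rot']@SP-M)@xd, sense()['wrist_torque'])
delta(*spose(M,90-6.8,19.6))
E
python3 chk.py
```

```text
spindle o [ 0.6301 -0.0921  0.0905] yaw -6.78 elev 0.09 lean 19.62 F [ 0.2 -1.  -3.7] gap 0.0237 t 16.48
x in drive -0.013698131802185947 [-0.68262521  0.04792228 -0.09430954]
delta [ 0.0003  0.     -0.0137] [0.0013 0.0009 0.0004] deg 0.1
```

Emit:
{"fn": "step_arm", "kwargs": {
  "targets": "0 0 -0.003 0 0 0 0;0 0 -0.006 0 0 0 0;0 0 -0.008 0 0 0 0;0 0 -0.01 0 0 0 0;0 0 -0.011 0 0 0 0;0 0 -0.012 0 0 0 0;0 0 -0.013 0 0 0 0;0 0 -0.013 0 0 0 0"
}}

```text
time: 17.15
ee_pos: [0.5794, -0.0801, 0.0734]
eef_rot: [[0.111, 0.041, -0.993], [0.935, 0.333, 0.118], [0.336, -0.942, -0.002]]
force: [-0.4, -0.7, -3.6]
finger_gap: 0.0236
```

```bash
python3 chk.py
```

```text
spindle o [ 0.6432 -0.0937  0.0905] yaw -6.78 elev 0.1 lean 19.62 F [-0.4 -0.7 -3.6] gap 0.0236 t 17.15
x in drive -0.0004951686601017924 [-0.64371196  0.164945   -0.00476432]
delta [ 0.0003  0.     -0.0005] [0.0015 0.0009 0.0003] deg 0.1
```

Not in contact yet; push on in 1 mm rows.

Emit:
{"fn": "step_arm", "kwargs": {
  "targets": "0 0 -0.001 0 0 0 0;0 0 -0.002 0 0 0 0;0 0 -0.003 0 0 0 0;0 0 -0.004 0 0 0 0;0 0 -0.004 0 0 0 0;0 0 -0.004 0 0 0 0;0 0 -0.004 0 0 0 0;0 0 -0.004 0 0 0 0"
}}

```text
time: 17.82
ee_pos: [0.5798, -0.0797, 0.0728]
eef_rot: [[0.113, 0.035, -0.993], [0.935, 0.335, 0.118], [0.336, -0.942, 0.005]]
force: [-8.3, 0.6, 0.6]
finger_gap: 0.0236
```

```bash
python3 chk.py; python3 - <<'E'
from h import *
t=eyes.capture('top');s=eyes.capture('scene')
crop('',t,350,130,430,210,9,'pics/t15.png')
crop('',s,230,200,350,340,5,'pics/s15.png')
E
```

```text
spindle o [ 0.6437 -0.0934  0.0894] yaw -6.79 elev -0.3 lean 19.66 F [-8.3  0.6  0.6] gap 0.0236 t 17.82
x in drive -4.008476691743144e-05 [-0.34614962  1.49995676  0.43320587]
delta [ 0.0001 -0.0008 -0.0001] [-0.005  -0.0017  0.0011] deg 0.3
```

View pics/t15.png

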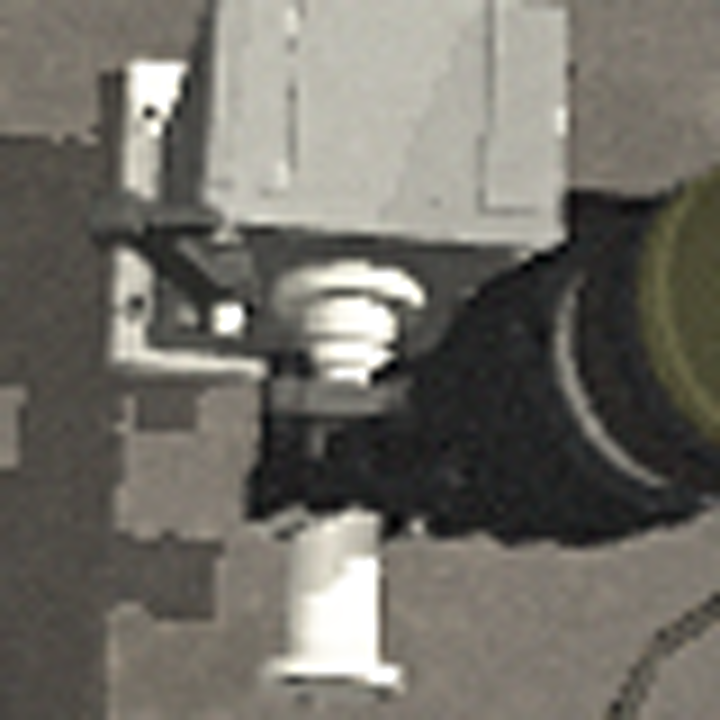

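View pics/s15.png

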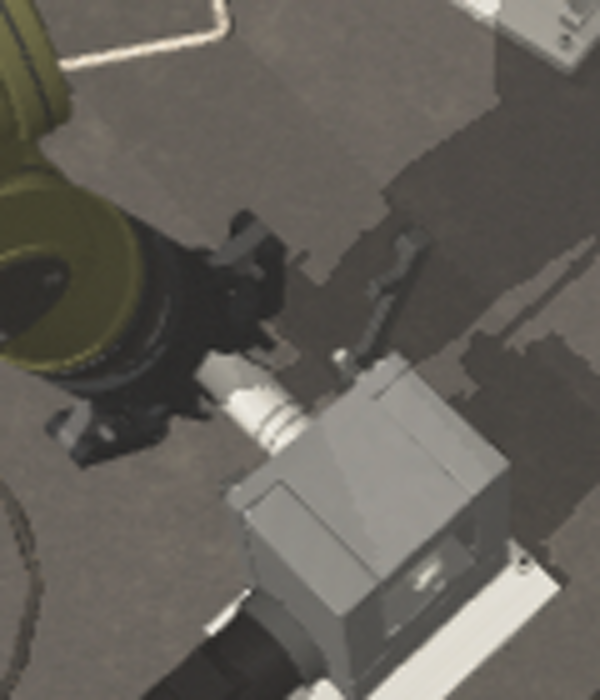

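Emit:
{"fn": "step_arm", "kwargs": {
  "targets": "0 -0.0005 -0.004 -0.004 0 0 0;0 -0.0005 -0.006 -0.004 0 0 0;0 -0.0005 -0.008 -0.004 0 0 0;0 -0.0005 -0.008 -0.004 0 0 0;0 -0.0005 -0.008 -0.004 0 0 0;0 0 -0.004 0 0 0 0;0 0 -0.001 0 0 0 0;0 0 0 0 0 0 0"
}}

```text
time: 18.58
ee_pos: [0.5796, -0.0797, 0.0729]
eef_rot: [[0.113, 0.035, -0.993], [0.935, 0.335, 0.119], [0.336, -0.942, 0.005]]
force: [-1.3, -1.1, -3.4]
finger_gap: 0.0234
```

```bash
python3 chk.py
```

```text
spindle o [ 0.6435 -0.0935  0.0895] yaw -6.81 elev -0.28 lean 19.66 F [-1.3 -1.1 -3.4] gap 0.0234 t 18.58
x in drive -0.00016360855227168448 [-0.65080506  0.29163618 -0.11141087]
delta [ 0.0002 -0.0006 -0.0002] [-0.0045 -0.0018  0.001 ] deg 0.3
```

Emit:
{"fn": "step_arm", "kwargs": {
  "targets": "0 0 0 0 0 0 0.7;0 0 0 0 0 0 0.7;0 0 0 0 0 0 0.7;0 0 0 0 0 0 0.7;0 -0.02 0 0 0 0 0.7;0 -0.05 0 0 0 0 0.7;0 -0.08 0.005 0 0 0 0.7;0 -0.11 0.01 0 0 0 0.7"
}}

```text
time: 19.25
ee_pos: [0.5662, -0.1155, 0.1778]
eef_rot: [[0.112, 0.036, -0.993], [0.935, 0.335, 0.118], [0.337, -0.942, 0.004]]
force: [0.0, -0.8, -0.5]
finger_gap: 0.0598
```

```bash
python3 look.py w16; python3 - <<'E'
from h import *
s=sense();print(s['joint_positions'].round(1),s['ee_pos'],s['finger_gap'])
t=eyes.capture('top')
crop('',t,350,130,430,210,9,'pics/t16.png')
E
```

```text
[ 0.56800802 -0.11799021  0.1837891 ] 19.3
[-22.   24.9  -2.9  67.2  18.9 -16. ] [ 0.56800802 -0.11799021  0.1837891 ] 0.0594243724090775
```

View pics/w16.png

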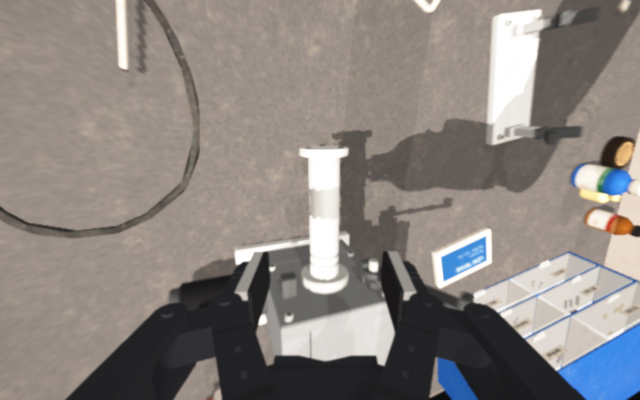

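View pics/t16.png

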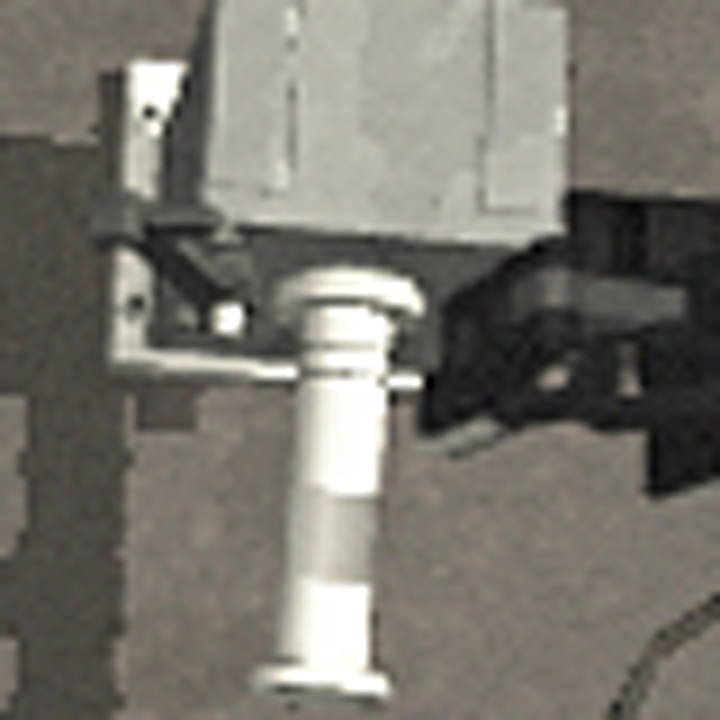

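```bash
python3 - <<'E'
from h import *
ct=cal('top');cs=cal('scene')
tip,r=tri([(ct,(363.0,154.2)),(cs,(312.5,246.5))]);print(tip,r)
y=np.radians(-6.8);xd=np.array([np.cos(y),np.sin(y),0]);yd=np.array([-xd[1],xd[0],0]);M=np.array([.6437,-.0935,.0905])
Hn=M-.0135*xd+.038*yd+[0,0,.02];print('hinge',Hn,proj(ct,Hn),proj(cs,Hn))
q=tip-M;print('tip in drive',q@xd,q@yd,q[2]+.09)
for a in (1.57,1.8,2.0,2.25):
  # direction at angle a: 0 -> right (-y), up as grows
  P=Hn-.004*xd+.077*(-np.cos(a)*yd+np.sin(a)*np.array([0,0,1]));print(a,P.round(4),proj(ct,P).round(1),proj(cs,P).round(1))
E
```

```text
[ 0.6347503  -0.01314598  0.17991812] [np.float64(0.0033361352909375497), np.float64(0.003336135290937643)]
hinge [ 0.63479432 -0.05416886  0.1105    ] [374.57946213 162.15763924] [300.33384381 273.83204233]
tip in drive -0.018400982484880438 0.07872908485467581 0.17941811528376161
1.57 [ 0.6308 -0.0538  0.1875] [379.6 153.4] [297.3 257.4]
1.8 [ 0.6329 -0.0363  0.1855] [372.  153.1] [303.4 252.7]
2.0 [ 0.6346 -0.0219  0.1805] [365.6 153.3] [308.4 249.5]
2.25 [ 0.6365 -0.0057  0.1704] [358.2 154.1] [314. 247.]
```

```bash
cat >> h.py <<'E'
_y=np.radians(-6.8);XD=np.array([np.cos(_y),np.sin(_y),0]);YD=np.array([-XD[1],XD[0],0]);MO=np.array([.6437,-.0935,.0905])
HN=MO-.0135*XD+.038*YD+np.array([0,0,.02])
def kp(y,z,x=-.020): return MO+XD*x+YD*(.038+y)+np.array([0,0,.02+z])
E
python3 - <<'E'
from h import *
R=toolR(83.2,-20)
print(kp(.085,.05,-.1));delta(kp(.085,.05,-.1),R)
E
```

```text
[0.55896714 0.04047515 0.1605    ]
delta [0.1396 0.072  0.0288] [ 0.005  -0.0017  0.6901] deg 39.5
```

Emit:
{"fn": "step_arm", "kwargs": {
  "targets": "0.02 0.005 0.004 0 0 0.1 0.3;0.045 0.015 0.01 0 0 0.22 0;0.07 0.03 0.015 0 0 0.34 0;0.1 0.045 0.02 0 0 0.46 0;0.12 0.06 0.025 0 0 0.58 0;0.1396 0.072 0.029 0.005 -0.002 0.69 0;0.1396 0.072 0.029 0.005 -0.002 0.69 0;0.1396 0.072 0.029 0.005 -0.002 0.69 0",
  "squeeze": 40
}}

```text
time: 20.02
ee_pos: [0.5586, 0.0446, 0.1586]
eef_rot: [[0.103, -0.04, -0.994], [0.934, -0.339, 0.111], [-0.342, -0.94, 0.003]]
force: [0.2, 0.2, -0.3]
finger_gap: -0.0003
```

```bash
python3 look.py w17; python3 - <<'E'
from h import *
s=sense();print(s['joint_positions'].round(1),s['ee_pos'],s['finger_gap'])
R=toolR(83.2,-20)
delta(kp(.085,.05,-.1),R)
delta(kp(.085,.05),R)
E
```

```text
[0.55878959 0.0423284  0.15948959] 20.0667
[ 14.8  25.7  -5.6  66.3 -18.5  22.6] [0.55878959 0.0423284  0.15948959] 0.00034841432141040536
delta [-0.0021 -0.0003 -0.0004] [0.0001 0.004  0.0003] deg 0.2
delta [-0.0024 -0.0003 -0.0804] [0.0001 0.004  0.0003] deg 0.2
```

View pics/w17.png

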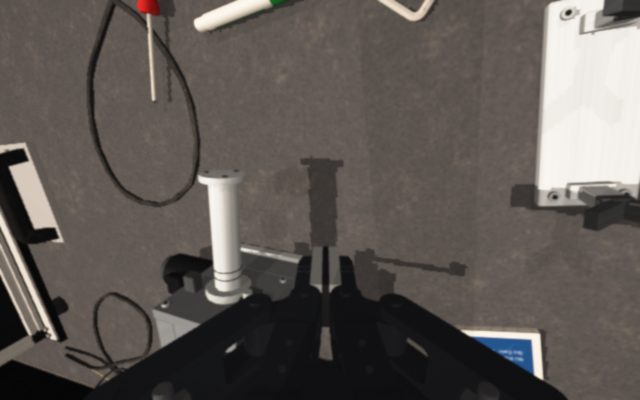

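Emit:
{"fn": "step_arm", "kwargs": {
  "targets": "-0.002 0 -0.015 0 0.004 0 0;-0.002 0 -0.03 0 0.004 0 0;-0.002 0 -0.045 0 0.004 0 0;-0.002 0 -0.06 0 0.004 0 0;-0.002 0 -0.072 0 0.004 0 0;-0.002 0 -0.08 0 0.004 0 0;-0.002 0 -0.08 0 0.004 0 0;-0.002 0 -0.08 0 0.004 0 0"
}}

```text
time: 20.73
ee_pos: [0.6379, 0.0296, 0.1602]
eef_rot: [[0.114, -0.042, -0.993], [0.933, -0.339, 0.121], [-0.341, -0.94, 0.0]]
force: [0.0, 0.2, -0.6]
finger_gap: 0.0001
```

```bash
python3 - <<'E'
from h import *
s=sense();print(s['joint_positions'].round(1),s['ee_pos'],s['force'])
R=toolR(83.2,-20)
for w in [(.085,.05),(.06,.052),(.04,.055),(.02,.06),(0,.06),(-.02,.055)]: print(w,end=' ');delta(kp(*w),R)
t=eyes.capture('top');sc=eyes.capture('scene')
crop('',t,350,120,430,200,9,'pics/t18.png')
crop('',sc,260,200,360,300,7,'pics/s18.png')
E
```

```text
[ 12.   32.7   6.8  70.8 -18.8  20. ] [0.637852   0.02958739 0.16015072] [ 0.0409322   0.21274201 -0.60473538]
(0.085, 0.05) delta [ 0.0013 -0.0008 -0.0004] [-0.0011 -0.0025  0.0007] deg 0.2
(0.06, 0.052) delta [-0.0229  0.0058 -0.0004] [-0.0011 -0.0025  0.0007] deg 0.2
(0.04, 0.055) delta [-0.0427  0.0098 -0.0005] [-0.0011 -0.0025  0.0007] deg 0.2
(0.02, 0.06) delta [-0.0632  0.012  -0.0005] [-0.0011 -0.0025  0.0007] deg 0.2
(0, 0.06) delta [-0.082   0.0188 -0.0006] [-0.0011 -0.0025  0.0007] deg 0.2
(-0.02, 0.055) delta [-0.0991  0.0303 -0.0007] [-0.0011 -0.0025  0.0007] deg 0.2
```

View pics/t18.png

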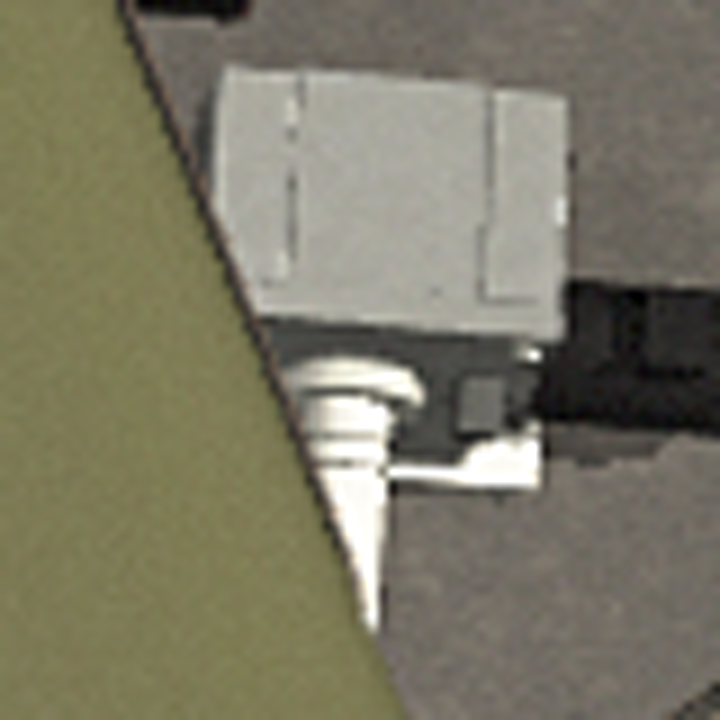

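View pics/s18.png

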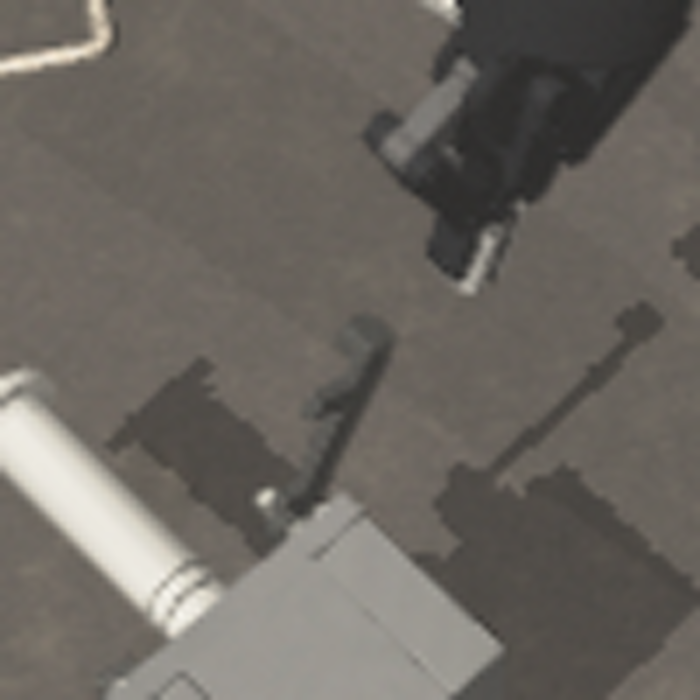

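Emit:
{"fn": "step_arm", "kwargs": {
  "targets": "-0.012 0.002 0 0 0 0 0;-0.023 0.0058 0 0 0 0 0;-0.033 0.008 0 0 0 0 0;-0.043 0.0098 0 0 0 0 0;-0.053 0.011 0 0 0 0 0;-0.063 0.012 0 0 0 0 0;-0.063 0.012 0 0 0 0 0;-0.063 0.012 0 0 0 0 0"
}}

```text
time: 21.5
ee_pos: [0.6296, -0.0334, 0.1708]
eef_rot: [[0.114, -0.042, -0.993], [0.933, -0.339, 0.121], [-0.342, -0.94, 0.0]]
force: [-0.8, 0.6, 0.7]
finger_gap: 0.0001
```

```bash
cat > k.py <<'E'
from h import *
import sys
s=sense();print(s['joint_positions'].round(1),s['ee_pos'],s['force'],s['time'])
q=s['ee_pos']-HN;print('hinge rel x,y,z',(q@XD-.0135).round(4),(q@YD).round(4),q[2].round(4))
R=toolR(83.2,-20)
for w in [(.02,.06),(0,.06),(-.02,.055),(-.035,.045),(-.045,.033),(-.052,.022),(-.055,.013),(-.055,.007)]: print(w,end=' ');delta(kp(*w),R)
sc=eyes.capture('scene')
crop('',sc,240,200,360,300,6,f'pics/{sys.argv[1]}.png')
E
python3 k.py s19
```

```text
[  6.7  30.1   3.9  68.6 -19.4  14.5] [ 0.62958402 -0.03340401  0.17077759] [-0.80809669  0.60519518  0.72567358] 21.5
hinge rel x,y,z -0.0211 0.02 0.0603
(0.02, 0.06) delta [ 0.0001  0.0003 -0.0011] [-0.0011 -0.0023  0.0002] deg 0.1
(0, 0.06) delta [-0.0187  0.0071 -0.0012] [-0.0011 -0.0023  0.0002] deg 0.1
(-0.02, 0.055) delta [-0.0358  0.0186 -0.0012] [-0.0011 -0.0023  0.0002] deg 0.1
(-0.035, 0.045) delta [-0.0465  0.0332 -0.0013] [-0.0011 -0.0023  0.0002] deg 0.1
(-0.045, 0.033) delta [-0.0518  0.0479 -0.0013] [-0.0011 -0.0023  0.0002] deg 0.1
(-0.052, 0.022) delta [-0.0546  0.0606 -0.0013] [-0.0011 -0.0023  0.0002] deg 0.1
(-0.055, 0.013) delta [-0.0543  0.0701 -0.0013] [-0.0011 -0.0023  0.0002] deg 0.1
(-0.055, 0.007) delta [-0.0523  0.0757 -0.0013] [-0.0011 -0.0023  0.0002] deg 0.1
```

View pics/s19.png

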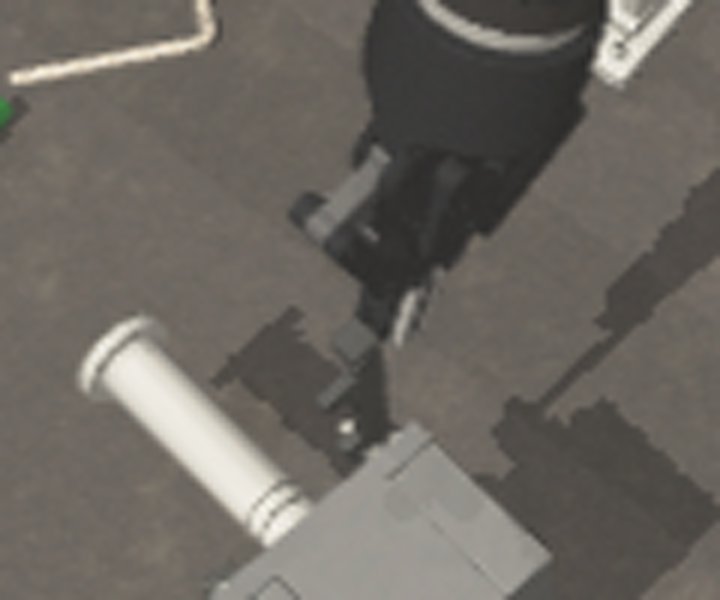

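Keeper is now pushed to about upright, finger against its left side. Continue over the arc.

Emit:
{"fn": "step_arm", "kwargs": {
  "targets": "-0.009 0.003 -0.001 0 0 0 0;-0.0187 0.0071 -0.001 0 0 0 0;-0.028 0.012 -0.001 0 0 0 0;-0.036 0.0186 -0.001 0 0 0 0;-0.042 0.026 -0.001 0 0 0 0;-0.0465 0.033 -0.001 0 0 0 0;-0.049 0.04 -0.001 0 0 0 0;-0.049 0.04 -0.001 0 0 0 0"
}}

```text
time: 22.22
ee_pos: [0.6222, -0.0937, 0.1482]
eef_rot: [[0.113, -0.044, -0.993], [0.933, -0.34, 0.122], [-0.342, -0.94, 0.003]]
force: [0.6, 0.1, -1.1]
finger_gap: 0.0
```

```bash
python3 k.py s20; python3 look.py w20
```

```text
[  1.4  29.5  -0.7  63.  -19.8   8.9] [ 0.62224229 -0.09365501  0.14818298] [ 0.56849394  0.08201179 -1.14778735] 22.2167
hinge rel x,y,z -0.0213 -0.0407 0.0377
(0.02, 0.06) delta [ 0.0494 -0.0418 -0.001 ] [-0.0038 -0.0022 -0.0004] deg 0.3
(0, 0.06) delta [ 0.0306 -0.0349 -0.0011] [-0.0038 -0.0022 -0.0004] deg 0.3
(-0.02, 0.055) delta [ 0.0135 -0.0234 -0.0012] [-0.0038 -0.0022 -0.0004] deg 0.3
(-0.035, 0.045) delta [ 0.0028 -0.0088 -0.0012] [-0.0038 -0.0022 -0.0004] deg 0.3
(-0.045, 0.033) delta [-0.0024  0.0059 -0.0013] [-0.0038 -0.0022 -0.0004] deg 0.3
(-0.052, 0.022) delta [-0.0052  0.0186 -0.0014] [-0.0038 -0.0022 -0.0004] deg 0.3
(-0.055, 0.013) delta [-0.005   0.0281 -0.0014] [-0.0038 -0.0022 -0.0004] deg 0.3
(-0.055, 0.007) delta [-0.0029  0.0337 -0.0014] [-0.0038 -0.0022 -0.0004] deg 0.3
[ 0.62285417 -0.09252389  0.14904195] 22.3167
```

View pics/s20.png

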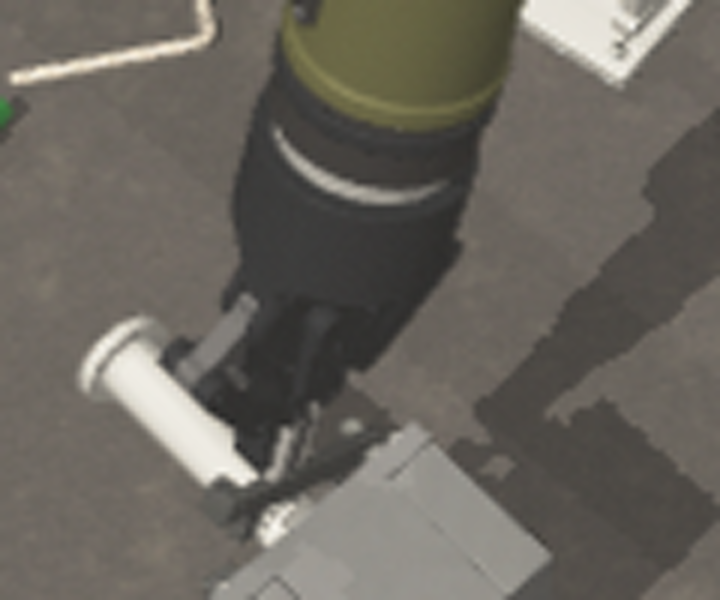

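Emit:
{"fn": "step_arm", "kwargs": {
  "targets": "-0.0024 0.006 -0.001 0 0 0 0;-0.004 0.012 -0.001 0 0 0 0;-0.0052 0.0186 -0.001 0 0 0 0;-0.005 0.023 -0.001 0 0 0 0;-0.005 0.028 -0.001 0 0 0 0;-0.004 0.031 -0.001 0 0 0 0;-0.003 0.034 -0.001 0 0 0 0;-0.003 0.034 -0.001 0 0 0 0"
}}

```text
time: 22.98
ee_pos: [0.6221, -0.1075, 0.1202]
eef_rot: [[0.113, -0.042, -0.993], [0.932, -0.341, 0.12], [-0.344, -0.939, 0.001]]
force: [-3.2, 0.3, 10.9]
finger_gap: 0.0001
```

```bash
python3 k.py s21
```

```text
[  0.2  30.4  -3.6  58.6 -19.9   7.5] [ 0.62209596 -0.10748265  0.12019311] [-3.17336779  0.3439545  10.88673125] 22.9833
hinge rel x,y,z -0.0198 -0.0544 0.0097
(0.02, 0.06) delta [ 0.0526 -0.0728  0.0004] [-0.0012 -0.0016 -0.0018] deg 0.2
(0, 0.06) delta [ 0.0338 -0.066   0.0003] [-0.0012 -0.0016 -0.0018] deg 0.2
(-0.02, 0.055) delta [ 0.0168 -0.0544  0.0003] [-0.0012 -0.0016 -0.0018] deg 0.2
(-0.035, 0.045) delta [ 0.0061 -0.0398  0.0003] [-0.0012 -0.0016 -0.0018] deg 0.2
(-0.045, 0.033) delta [ 0.0009 -0.0251  0.0002] [-0.0012 -0.0016 -0.0018] deg 0.2
(-0.052, 0.022) delta [-0.0019 -0.0124  0.0002] [-0.0012 -0.0016 -0.0018] deg 0.2
(-0.055, 0.013) delta [-0.0017 -0.0029  0.0002] [-0.0012 -0.0016 -0.0018] deg 0.2
(-0.055, 0.007) delta [0.0004 0.0027 0.0002] [-0.0012 -0.0016 -0.0018] deg 0.2
```

View pics/s21.png

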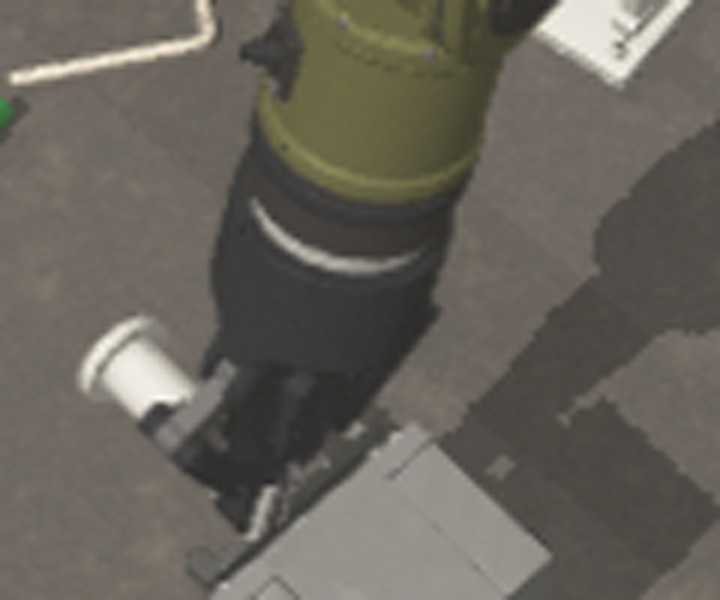

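Emit:
{"fn": "step_arm", "kwargs": {
  "targets": "-0.004 0.001 0 0 0 0 0;-0.007 0.0015 0 0 0 0 0;-0.01 0.002 0 0 0 0 0;-0.01 0.006 0 0 0 0 0;-0.009 0.009 0 0 0 0 0;-0.009 0.009 0 0 0 0 0;-0.009 0.009 0 0 0 0 0;-0.009 0.009 0 0 0 0 0"
}}

```text
time: 23.7
ee_pos: [0.6212, -0.1186, 0.1193]
eef_rot: [[0.113, -0.038, -0.993], [0.932, -0.342, 0.119], [-0.344, -0.939, -0.003]]
force: [-6.7, 7.3, 24.8]
finger_gap: 0.0001
```

```bash
python3 k.py s22 | head -2
```

```text
[ -0.8  30.2  -4.2  57.7 -20.    6.4] [ 0.62118437 -0.118588    0.11934192] [-6.74258325  7.31637844 24.77618889] 23.7
hinge rel x,y,z -0.0194 -0.0656 0.0088
```

Emit:
{"fn": "step_arm", "kwargs": {
  "targets": "0 -0.01 0 0 0 0 0;0 -0.03 0 0 0 0 0;0 -0.06 0.01 0 0 0 0;0 -0.09 0.03 0 0 0 0;0 -0.12 0.05 0 0 0 0;0.02 -0.13 0.08 0 0 0 0;0.05 -0.13 0.1 0 0 0 0;0.08 -0.13 0.11 0 0 0 0"
}}

```text
time: 24.42
ee_pos: [0.5241, 0.0141, 0.2145]
eef_rot: [[0.114, -0.038, -0.993], [0.932, -0.341, 0.12], [-0.344, -0.939, -0.004]]
force: [0.1, 0.1, -0.3]
finger_gap: -0.0
```

```bash
python3 look.py w23; python3 - <<'E'
from h import *
t=eyes.capture('top');sc=eyes.capture('scene')
print(sense()['force'],sense()['ee_pos'])
crop('',t,350,130,430,210,9,'pics/t23.png')
crop('',sc,240,200,360,300,6,'pics/s23.png')
E
```

```text
[0.52276371 0.01892681 0.21109421] 24.4667
[ 1.46990716 -0.62957718  0.18151803] [0.52496842 0.01484152 0.2124098 ]
```

View pics/w23.png

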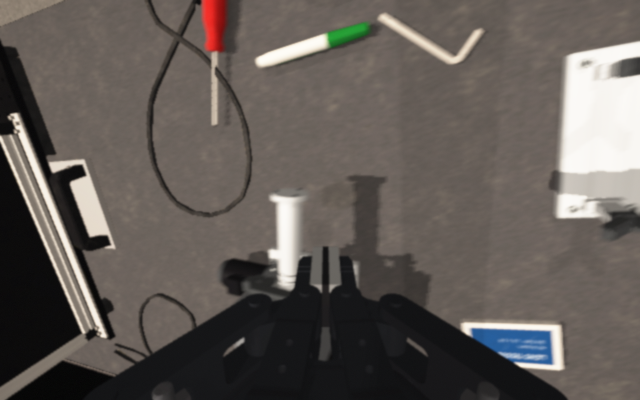

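View pics/t23.png

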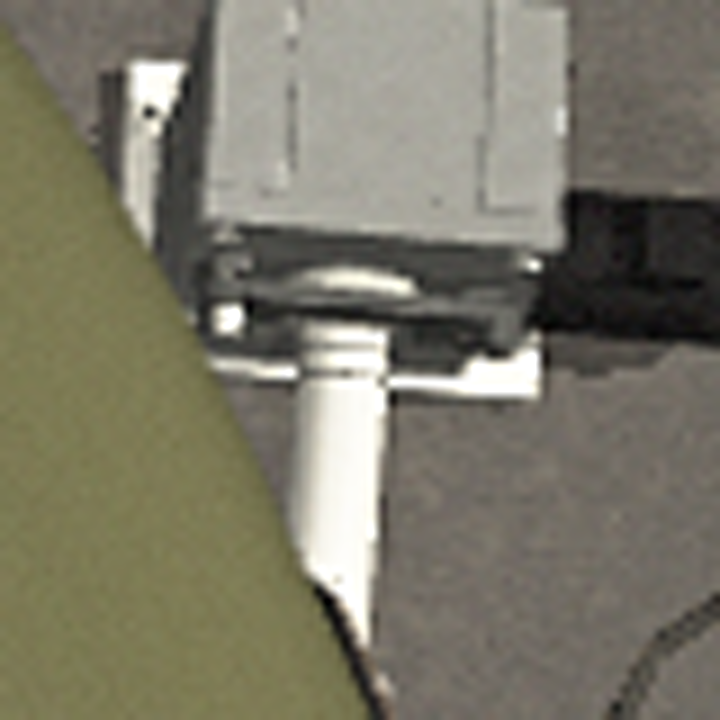

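View pics/s23.png

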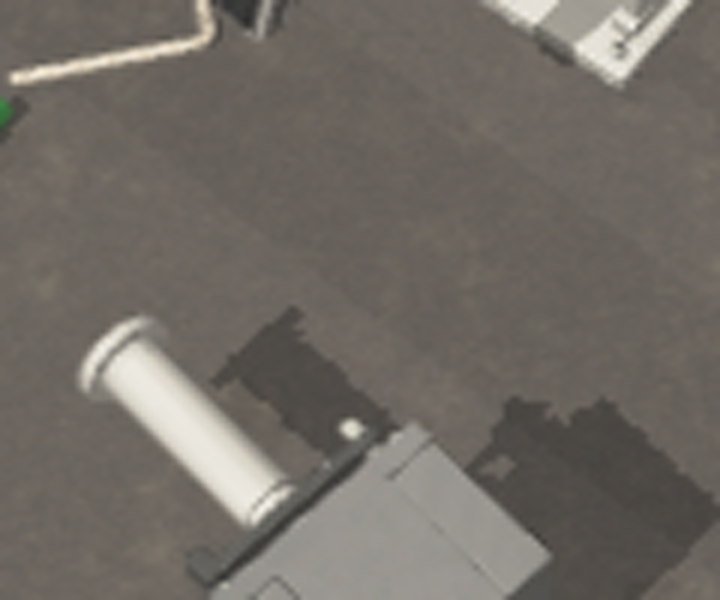

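```bash
python3 - <<'E'
from h import *
delta([.46,-.05,.21],toolR(83.2,0,42))
ct=cal('top');cs=cal('scene')
for a in (0,.08,.15):
  P=HN-.004*XD+.08*(-np.cos(a)*YD+np.sin(a)*np.array([0,0,1]));print(a,proj(ct,P).round(1),proj(cs,P).round(1))
E
```

```text
delta [-0.0667  0.0271  0.057 ] [-0.7243  0.1314 -0.3354] deg 46.4
0 [405.8 166.3] [272.4 295.9]
0.08 [406.3 165.5] [272.2 294.7]
0.15 [406.6 164.8] [272.2 293.6]
```

Emit:
{"fn": "step_arm", "kwargs": {
  "targets": "-0.01 0.003 0.01 -0.1 0.02 -0.05 0;-0.02 0.006 0.02 -0.2 0.035 -0.09 0;-0.03 0.01 0.03 -0.3 0.05 -0.14 0;-0.04 0.015 0.04 -0.4 0.07 -0.19 0;-0.05 0.02 0.05 -0.5 0.09 -0.23 0;-0.06 0.025 0.055 -0.6 0.11 -0.28 0;-0.067 0.027 0.057 -0.724 0.13 -0.335 0;-0.067 0.027 0.057 -0.724 0.13 -0.335 0"
}}

```text
time: 25.23
ee_pos: [0.4493, -0.0524, 0.2013]
eef_rot: [[0.123, 0.657, -0.744], [0.992, -0.082, 0.091], [-0.001, -0.75, -0.662]]
force: [-2.9, 0.3, -3.2]
finger_gap: -0.0003
```

```bash
python3 look.py w24; python3 - <<'E'
from h import *
import pickle
c,im,s=pickle.load(open('pics/w24.pkl','rb'))
print(s['eef_rot'].round(3),s['joint_positions'].round(1),proj(c,HN))
cv2.imwrite('pics/w24u.png',im[::-1,::-1,::-1])
u,v=proj(c,MO).astype(int); crop('',np.ascontiguousarray(im[::-1,::-1]),max(0,639-u-75),max(0,399-v-60),639-u+75,399-v+60,5,'pics/w24c.png')
E
```

```text
[ 0.45166455 -0.05241781  0.20327796] 25.2833
[[ 0.123  0.657 -0.744]
 [ 0.992 -0.083  0.091]
 [-0.001 -0.749 -0.662]] [ -6.1 -15.6 -60.7   3.4  -0.7   0.6] [341.7408933  236.18888538]
```

View pics/w24c.png

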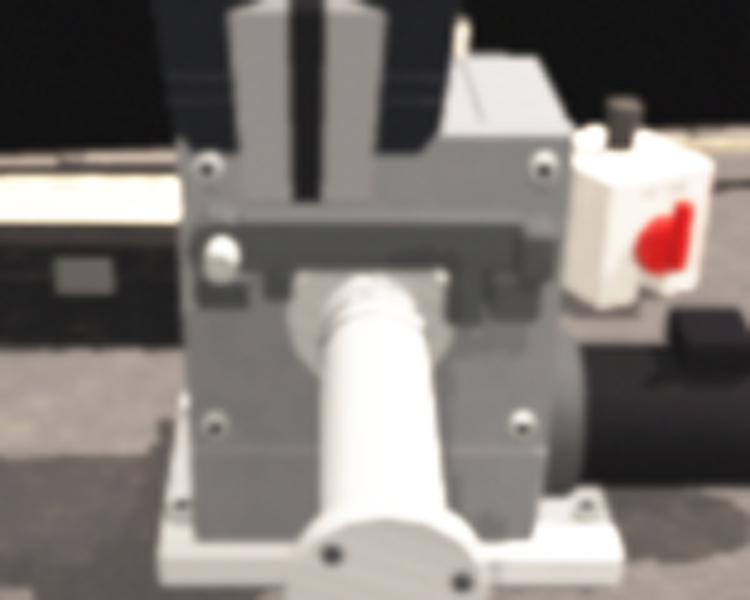

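```bash
python3 - <<'E'
from h import *
s=sense();print(s['qd'].round(2),s['time'],s['force'])
print(ticket.job_done())
E
```

```text
[ 2.68  2.96 10.87  5.43 -2.12  1.51] 25.2833 [-0.8344817  0.0952852 -0.4555208]
the job is handed in; nothing more can be done
None
```

The spindle is in the drive with its collar home against the front face. The keeper is swung down behind the collar and the arm is clear. I handed the job in at about 25.3 s of the 64 s allowed; it reported no verdict.

**How it went:**
- **Turning the key:** I gripped the barrel with the tool leaned 40° left and turned it about 84° to the right. I then put it back in the rest and retook it at -42°. The keyway, seen by the wrist camera, stands about 18° right of straight up. The key, seen after the first turn, stood about 43° left. So the second turn was 61.5°.
- **Pushing in:** It went in without jamming and stopped about where I had measured home (within 0.5 mm). It advanced only 0.5 mm of a further 4 mm push, at about 8 N.
- **Keeper:** I pushed it over with shut fingers, with about 25 N at the end, and then backed off.

**Last checks:**
- The last front view shows the keeper's upper edge level and parallel to the line of the drive's screws. The legs straddle the barrel.
- The forces read near zero, and no tool or part on the bench appeared to have moved. I did not measure the bench items again one by one.
- The arm was still settling slightly, at up to 11°/s, when I handed in; it was well clear of everything.

**Checks that disagreed:**
- My first estimate of the mouth's depth, from its diameter, was about 12 mm too far. The bright disc I had measured is the hub face 11 mm inside, and with that allowed for it agreed with the two-view measurement.
- The individual keyway edge readings ranged from 17° to 19°, within the 6° that the fit allows.

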